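# Lay the dipping tray and the tongs for supper

## Robot

A 7-joint arm with a two-finger parallel gripper is mounted at the origin on the work surface. World frame = base frame: x ahead of the robot, y to its left, z up, the work surface at z = 0. Lengths are in m, angles in degrees, forces in N, time in s.
With the tool pointing down it reaches from about 0.425 to 0.875 m from the base axis. Payload 8.4 kg.
Tool frame: the origin (TCP) lies on the centre line of the jaws, within the pads' length; the fingertips stand 19 mm ahead of it and the grasp point (between the pads) is the TCP; y points along the fingers, x is the direction in which the jaws open and shut, and the axes are right-handed (so a half turn about y gives the same grasp; the last joint's range is limited). The gripper opens to 85 mm and grips with 20 to 120 N. Pads are 22 mm wide; open, the fingers measure 114 mm over their backs; the gripper's body (76 mm by 85 mm) begins 54 mm behind the grasp point. The pads swing forward as they close: fully open they stand 13 mm farther back than shut.
Start: joints at [-77.418, 19.091, 2.286, 83.961, -0.768, 76.965, -3.352], TCP at [0.204, 0.617, 0.25] pointing down, gripper open.
Joint ranges: [-147.57, 147.57], [-21.85, 119.76], [-74.77, 79.35], [14.55, 137.4], [-85.83, 265.84], [4.83, 119.75], [-152.11, 152.11]. Speed limits (degrees/s): [127.2, 127.2, 159.86, 159.86, 180, 180, 180].

## Interface

Orientations are given as [roll, pitch, yaw] about the fixed x, y, z axes, in that order (R = Rz(yaw) Ry(pitch) Rx(roll)).
In Python, from bench import ctrl, imaging, order gives the robot as it stands.
- The arm moves only by the tool send_rows, never from a script. Its argument "deltas" is a list of rows, each an object of numbers: "grip": the finger opening in m, from 0 to 0.0854; "dx", "dy", "dz": the shift along the tool's x, y, z in m; "wx", "wy", "wz": the turn, a rotation vector about the tool's x, y, z in rad. A call has 1 to 20 rows; each row shifts and turns the commanded pose from where the row before left it, along the tool's axes as they then stand; what a row does not reach is not made up. A row lasts 1/12 s, in which the tool goes at most 41.7 mm and 7.16 degrees, less where a joint would pass 70% of its speed; a pose out of reach is approached as far as the arm can. A call with a gripper value outside its range is refused whole. The fingers move at their own pace and stop on an object; "grip_force" is the grip in N (left out, the last holds). Time passes only in rows, so rows that do not move let the fingers close. It gives the time, the measured TCP pose, the force and the opening at its end, in the units of the state.
- ctrl.get_obs(): the state, without advancing time (a new reading comes with each control period).
- imaging.camera(name): name is "scene" or "top" or "wrist"; returns the picture (480x640x3 uint8, red, green, blue); there is no depth.
- imaging.calibration(name): a dict with "K" (3x3 intrinsics, pixels), "R" (3x3) and "t" (3): a world point X has camera coordinates R X + t. Camera axes: x right, y down, z forward; pixel columns grow to the right and rows downward; lengths in m; the calibration is good to about 2 mm. A picture is of the moment at which its call begins: read the wrist's pose just before it. calibration takes no time and is no camera call; for the wrist camera it gives the pose at the moment of the call.
- order.sign_off(): hands the job in, once; it reports no verdict.
The state is a dict: "time_s": time; "joint_positions": joint angles; "dq": joint speeds; "joint_efforts": joint torques, N m; "position": TCP position; "eef_rot": TCP orientation; "contact_force": force on the tool from outside, world axes, zero at the start; "ft_torque": the same for the moment, N m; "gripper_width": opening from 0.0 (shut) to 1.0 (fully open).
Only numpy, scipy, OpenCV 4.12 (cv2) and the standard library are available. Lean on these libraries where they do the work, as an engineer would, in place of code of your own. Each camera call takes 0.05 s, during which the arm holds its last target.

## Task

Lay the aluminium tray for supper: the wide dipping bowl in the middle of the tray, the narrow bowl to its left with the small knobbed ceramic lid on top of it, and the glass bottle to its right (left and right as seen from the robot), all upright in one line along the middle of the tray's length with about 30 mm clear between neighbours. Lay the tongs flat on top of the shut plastic tub, lengthwise along the middle of its lid. Set everything down gently, dropping nothing, and do not knock over the pepper mill that stands among them.

Things in the scene. Friction and masses are not known exactly. Their poses are not given: they have to be found in the camera images.
- wide_bowl_mid (a point): wide dipping bowl, white ceramic, round, loose: 66 mm across the rim, 32 mm high, upper sides nearly upright, 42 mm foot, wall 4 mm, 0.13 kg. The wider and lower of the two bowls. The point is its centre, 16 mm above its underside; z up. Can be taken across its whole width from above
- narrow_bowl_mid (a point): narrow dipping bowl, white ceramic, round, loose: 54 mm across the rim, 46 mm high, sides nearly upright, mouth 46 mm across, wall 4 mm, 0.12 kg. The point is its centre, 23 mm above its underside; z up. Can be taken across its whole width from above
- pot_lid_mid (a point): small round white ceramic lid of the narrow bowl, loose, starts knob up: 55 mm across, 30 mm high, 0.05 kg. From its underside: spigot 31 to 35 mm across, 6 mm deep, that drops into the bowl; disc at 6 to 11 mm; round knob 15 to 18 mm across at 11 to 30 mm. The point is on its axis 15 mm above its underside; z up. Seated, its underside is 40 mm above the bowl's
- bottle_mid (a point): small clear glass bottle with a black cap, loose, starts upright on a low steel wire rack (110 x 150 mm, deck 50 mm above the counter): body 44 mm across up to 66 mm, then a shoulder and neck, cap 27 mm across, 98 mm high in all, 0.17 kg. The point is on its axis, 49 mm above its underside; z up
- tongs_mid (a point): metal serving tongs with a spring hinge, locked shut, so one rigid piece, loose: 190 mm long, 18 mm high, lying with both arms on edge. 30 mm wide over the middle 60 mm, tapering to about 12 mm at the ends, 0.09 kg. The point is at mid-length, 9 mm above its underside, about the centre of mass; x runs along the length towards the tips, y across, z up
- pepper_mill_mid (a point): pepper mill, turned dark wood with a small steel ball on top, loose, 44 mm across its foot, 100 mm high; it stands upright among the things and is not part of the setting. The point is on its axis, 50 mm above its underside; z up
- tray: pressed aluminium tray, stays put: 280 mm long (its y) by 200 mm (its x), floor 3 mm above the counter, rim 14 mm high, a wire handle 80 mm wide standing 37 mm high at each short end. The origin is under its centre, at counter height; y runs along its length to the robot's left, x away from the robot, z up
- tub: plastic storage tub, stays put, its white hinged lid shut, hinged along its far long side: 180 mm long (its y) by 120 mm (its x), the flat top of the lid 80 mm above the counter. The origin is under its centre, at counter height; y runs along its length to the robot's left, x away from the robot, z up
Mind the look-alikes: they are no part of the job. Leave any orange or pink look-alike of the tub alone.

How it is judged:
By the outcome, as a careful person would: the job done as asked, in the order asked, and still so for the second after the job is handed in, with the robot touching nothing.
It also fails if it takes over 128 s, if anything falls off the work surface, if the arm or the gripper's body presses on something with over 40 N, if the wrist force passes 120 N, or if a joint passes its speed limit or range.

## Working session

There is one attempt and no reset: what is moved stays moved. The work goes in short steps, Python scripts to look and compute and a tool call to move; the robot and the scene stay as the last step left them, time stands still between calls to the robot, and variables do not carry over. Pictures are saved under pics/ and viewed, and the job is handed in when it is done.

Besides the shell and the picture viewer there is one more tool, called after "Emit:" by a JSON object that holds its "name" and its "arguments". send_rows: Moves the arm, as the interface text tells. Its arguments: {"type":"object","properties":{"deltas":{"type":"array"},"grip_force":{"type":"number"}},"required":["deltas"]}

```bash
mkdir -p pics; ls; python3 - <<'E'
from bench import ctrl, imaging, order
import cv2,numpy as np
o=ctrl.get_obs();print(o)
for n in ["scene","top","wrist"]:
    c=imaging.calibration(n);print(n,np.round(c["K"],1).tolist(),np.round(c["R"],4).tolist(),np.round(c["t"],4).tolist())
    cv2.imwrite(f"pics/{n}0.png",imaging.camera(n)[:,:,::-1])
E
```

```text
pics
{'time_s': 0.0, 'joint_positions': array([-77.41683813,  19.13264239,   2.28459709,  84.01331358,
        -0.76706993,  76.96430446,  -3.35064227]), 'dq': array([ 0.01877826, -0.05778331, -0.03808949, -0.06369576,  0.00016179,
       -0.04224428, -0.02639279]), 'joint_efforts': array([-4.79550617e-04, -6.58564496e+01,  1.36520706e+00, -4.05556619e+01,
        1.67824666e-02,  1.26397537e-02, -4.04901073e-05]), 'position': array([0.20363191, 0.61682044, 0.24939201]), 'eef_rot': array([-90.00715117,   0.09476027,  71.7333967 ]), 'contact_force': array([0.21091384, 0.5494756 , 0.84841028]), 'ft_torque': array([-0.01706695,  0.02007017,  0.0308063 ]), 'gripper_width': 1.00308380596857}
scene [[535.9, 0.0, 317.2], [0.0, 535.9, 248.1], [0.0, 0.0, 1.0]] [[-0.6488, 0.7607, 0.0197], [0.44, 0.3961, -0.8059], [-0.6209, -0.5143, -0.5917]] [0.3361, -0.0595, 1.5369]
top [[437.9, 0.0, 318.3], [0.0, 437.9, 233.0], [0.0, 0.0, 1.0]] [[-0.0018, -1.0, 0.0032], [-0.9816, 0.0011, -0.1909], [0.1909, -0.0034, -0.9816]] [-0.1223, 0.4241, 1.0378]
wrist [[428.1, 0.0, 322.0], [0.0, 428.1, 247.6], [0.0, 0.0, 1.0]] [[0.314, 0.9494, -0.0018], [0.9165, -0.3027, 0.2614], [0.2476, -0.0838, -0.9652]] [-0.6493, -0.0347, 0.3774]
```

View pics/scene0.png

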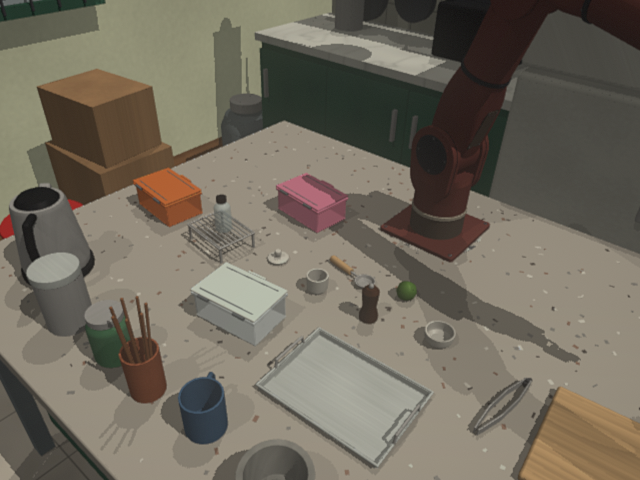

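View pics/top0.png

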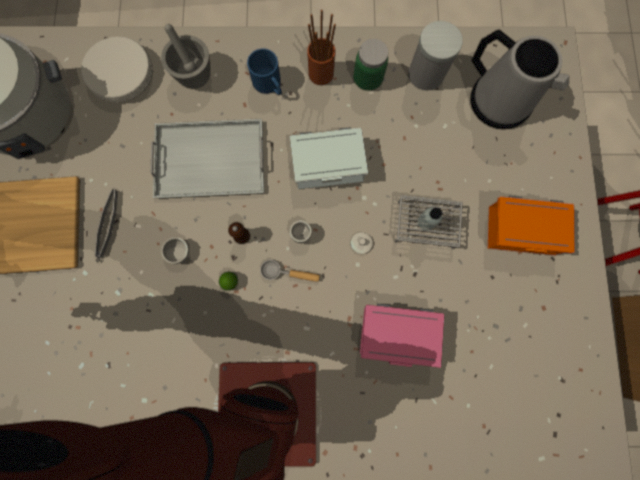

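View pics/wrist0.png

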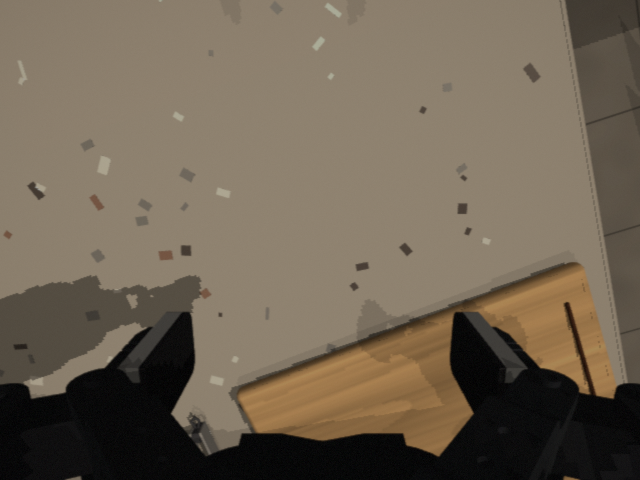

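The scene and top views agree. In the top view, top is +x and left is +y:
- Tray at about (210,158), tub (white lid) at (328,155), tongs (106,224).
- Wide bowl (175,250), narrow bowl (300,231), lid (362,243).
- Bottle on the rack (433,214), pepper mill (238,232).
- Look-alikes to leave alone: orange and pink tubs, the tea strainer, the lime and the big plate.

Next I'll measure.

```bash
cat > h.py <<'E'
from bench import ctrl, imaging, order
import cv2,numpy as np
def ray(n,uv,z,c=None):
    c=c or imaging.calibration(n)
    K,R,t=map(np.array,(c["K"],c["R"],c["t"]))
    d=R.T@np.linalg.inv(K)@np.array([uv[0],uv[1],1.]);C=-R.T@t.ravel()
    return C+d*(z-C[2])/d[2]
def proj(n,X,c=None):
    c=c or imaging.calibration(n)
    p=np.array(c["K"])@(np.array(c["R"])@np.array(X)+np.array(c["t"]).ravel());return p[:2]/p[2]
def snap(n,f):
    c=imaging.calibration(n)
    im=imaging.camera(n)[:,:,::-1].copy();cv2.imwrite(f"pics/{f}.png",im);return im,c
def crop(im,u0,v0,u1,v1,f,s):
    cv2.imwrite(f"pics/{f}.png",cv2.resize(im[v0:v1,u0:u1],None,fx=s,fy=s,interpolation=cv2.INTER_CUBIC))
E
python3 - <<'E'
from h import *
im=cv2.imread("pics/top0.png")
crop(im,90,180,290,300,"t_a",4);crop(im,285,190,485,270,"t_b",4);crop(im,145,110,385,210,"t_c",3.3)
E
```

```text
(no output)
```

View pics/t_a.png

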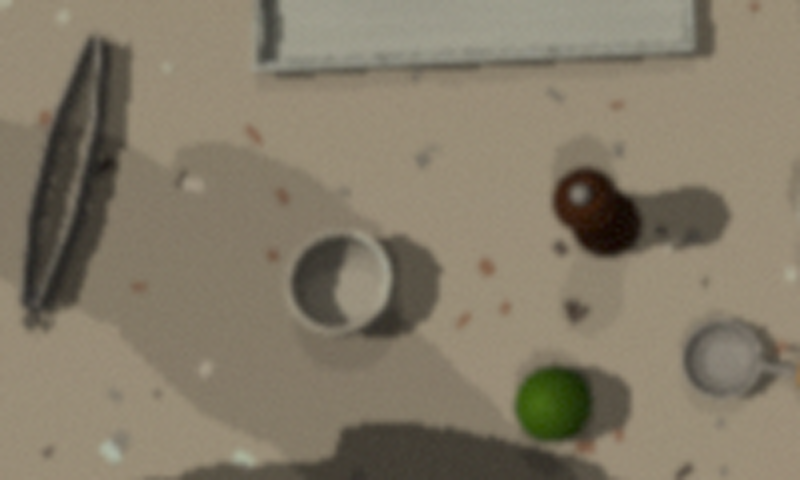

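View pics/t_b.png

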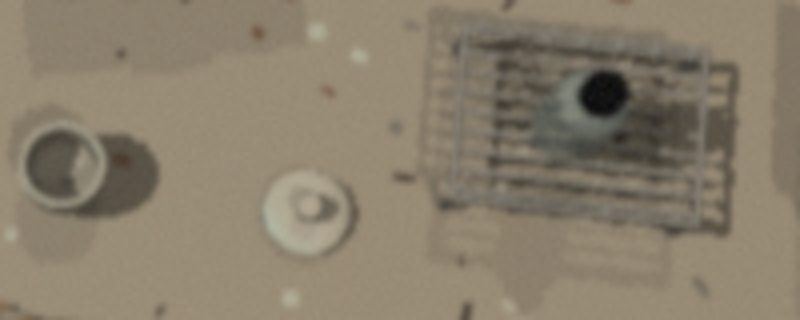

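View pics/t_c.png

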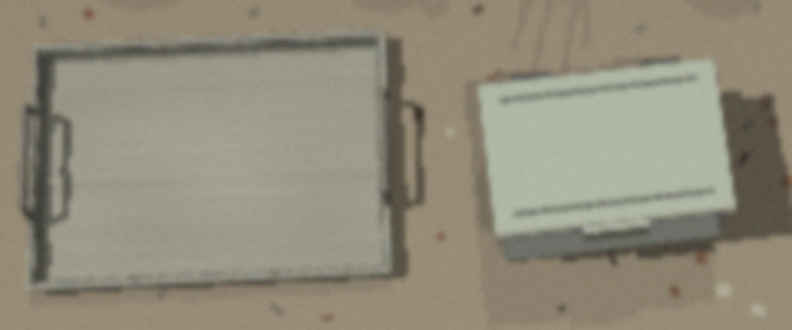

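```bash
python3 - <<'E'
from h import *
np.set_printoptions(precision=4,suppress=True)
a=lambda x,y:(90+x/4,180+y/4)
b=lambda x,y:(285+x/4,190+y/4)
c=lambda x,y:(145+x/3.3,110+y/3.3)
P=lambda n,uv,z:print(n,ray("top",uv,z))
P("wide",a(341.5,282),.032);P("narrow",b(63,165),.046);P("lid",b(307,212),.011);P("cap",b(604,93),.148);P("mill",a(577,192),.1);P("mill foot",a(610,222),.02)
t1=ray("top",a(97,38),.012);t2=ray("top",a(35,305),.012);print("tongs",t1,t2,(t1+t2)/2,np.linalg.norm(t1-t2),np.degrees(np.arctan2(*(t1-t2)[1::-1])))
for nm,pts,z in(("tray",[(36,47),(385,36),(391,276),(31,287)],.014),("tub",[(478,86),(714,60),(736,208),(496,237)],.08)):
    q=np.array([ray("top",c(*p),z) for p in pts]);print(nm,q.mean(0));e=q[[1,2,3,0]]-q;print(np.linalg.norm(e,axis=1),np.degrees(np.arctan2(e[:,1],e[:,0])))
E
```

```text
wide [0.3822 0.2292 0.032 ]
narrow [ 0.4274 -0.0798  0.046 ]
lid [ 0.404  -0.2325  0.011 ]
cap [ 0.4478 -0.3857  0.148 ]
mill [0.4246 0.0732 0.1   ]
mill foot [0.4219 0.0672 0.02  ]
tongs [0.5444 0.4027 0.012 ] [0.371  0.4263 0.012 ] [0.4577 0.4145 0.012 ] 0.17501679942440082 -7.754257950769321
tray [0.6282 0.1623 0.014 ]
[0.2802 0.2006 0.2796 0.1999] [ -88.078  -177.3535   91.7676    2.8334]
tub [ 0.6129 -0.1486  0.08  ]
[0.179  0.1177 0.1785 0.1191] [ -83.3237 -173.2344   97.1446    6.9889]
```

Emit:
{"name": "send_rows", "arguments": {"deltas": [{"wy": 0.104,"grip": 0.085},{"wy": 0.104},{"wy": 0.104},{"wy": 0.104},{"wy": 0.104},{"wy": 0.104},{"wy": 0.104},{"wy": 0.104},{"wy": 0.104},{"wy": 0.104},{"wy": 0.104},{"wy": 0.108},{}], "grip_force": 30}}

```text
invalid input
```

Emit:
{"name": "send_rows", "arguments": {"deltas": [{"wy": 0.104,"grip": 0.085},{"wy": 0.104,"grip": 0.085},{"wy": 0.104,"grip": 0.085},{"wy": 0.104,"grip": 0.085},{"wy": 0.104,"grip": 0.085},{"wy": 0.104,"grip": 0.085},{"wy": 0.104,"grip": 0.085},{"wy": 0.104,"grip": 0.085},{"wy": 0.104,"grip": 0.085},{"wy": 0.104,"grip": 0.085},{"wy": 0.104,"grip": 0.085},{"wy": 0.108,"grip": 0.085}], "grip_force": 30}}

```text
invalid input
```

Emit:
{"name": "send_rows", "arguments": {"deltas": [{"grip": 0.085,"dx": 0,"dy": 0,"dz": 0,"wx": 0,"wy": 0.104,"wz": 0},{"grip": 0.085,"dx": 0,"dy": 0,"dz": 0,"wx": 0,"wy": 0.104,"wz": 0}], "grip_force": 30}}

```text
time_s: 0.32
position: [0.2037, 0.617, 0.2499]
eef_rot: [-90.0, 0.0, 59.6]
contact_force: [0.4, -0.2, 0.6]
gripper_width: 0.992
```

Emit:
{"name": "send_rows", "arguments": {"deltas": [{"grip": 0.085,"dx": 0,"dy": 0,"dz": 0,"wx": 0,"wy": 0.104,"wz": 0},{"grip": 0.085,"dx": 0,"dy": 0,"dz": 0,"wx": 0,"wy": 0.104,"wz": 0},{"grip": 0.085,"dx": 0,"dy": 0,"dz": 0,"wx": 0,"wy": 0.104,"wz": 0},{"grip": 0.085,"dx": 0,"dy": 0,"dz": 0,"wx": 0,"wy": 0.104,"wz": 0},{"grip": 0.085,"dx": 0,"dy": 0,"dz": 0,"wx": 0,"wy": 0.104,"wz": 0},{"grip": 0.085,"dx": 0,"dy": 0,"dz": 0,"wx": 0,"wy": 0.104,"wz": 0},{"grip": 0.085,"dx": 0,"dy": 0,"dz": 0,"wx": 0,"wy": 0.104,"wz": 0},{"grip": 0.085,"dx": 0,"dy": 0,"dz": 0,"wx": 0,"wy": 0.104,"wz": 0},{"grip": 0.085,"dx": 0,"dy": 0,"dz": 0,"wx": 0,"wy": 0.104,"wz": 0},{"grip": 0.085,"dx": 0,"dy": 0,"dz": 0,"wx": 0,"wy": 0.104,"wz": 0}]}}

```text
time_s: 1.15
position: [0.2036, 0.6171, 0.2499]
eef_rot: [-90.0, 0.0, -0.1]
contact_force: [0.5, -0.4, 0.8]
gripper_width: 0.997
```

Emit:
{"name": "send_rows", "arguments": {"deltas": [{"grip": 0.085,"dx": 0.006,"dy": 0,"dz": -0.014,"wx": 0,"wy": 0,"wz": 0},{"grip": 0.085,"dx": 0.012,"dy": 0,"dz": -0.026,"wx": 0,"wy": 0,"wz": 0},{"grip": 0.085,"dx": 0.016,"dy": 0,"dz": -0.035,"wx": 0,"wy": 0,"wz": 0},{"grip": 0.085,"dx": 0.016,"dy": 0,"dz": -0.035,"wx": 0,"wy": 0,"wz": 0},{"grip": 0.085,"dx": 0.016,"dy": 0,"dz": -0.035,"wx": 0,"wy": 0,"wz": 0},{"grip": 0.085,"dx": 0.016,"dy": 0,"dz": -0.035,"wx": 0,"wy": 0,"wz": 0},{"grip": 0.085,"dx": 0.016,"dy": 0,"dz": -0.035,"wx": 0,"wy": 0,"wz": 0},{"grip": 0.085,"dx": 0.016,"dy": 0,"dz": -0.035,"wx": 0,"wy": 0,"wz": 0},{"grip": 0.085,"dx": 0.016,"dy": 0,"dz": -0.035,"wx": 0,"wy": 0,"wz": 0},{"grip": 0.085,"dx": 0.016,"dy": 0.015,"dz": -0.035,"wx": 0,"wy": 0,"wz": 0},{"grip": 0.085,"dx": 0.016,"dy": 0.02,"dz": -0.035,"wx": 0,"wy": 0,"wz": 0},{"grip": 0.085,"dx": 0.012,"dy": 0.02,"dz": -0.026,"wx": 0,"wy": 0,"wz": 0},{"grip": 0.085,"dx": 0.004,"dy": 0.015,"dz": -0.007,"wx": 0,"wy": 0,"wz": 0}]}}

```text
time_s: 2.23
position: [0.384, 0.2265, 0.1799]
eef_rot: [-90.0, 0.0, -0.1]
contact_force: [0.7, 0.0, -1.0]
gripper_width: 0.994
```

```bash
python3 - <<'E'
from h import *
o=ctrl.get_obs();print(o["time_s"],o["position"],o["eef_rot"])
im,c=snap("wrist","w1")
print(proj("wrist",[.3822,.2292,.032],c),proj("wrist",o["position"],c))
E
```

```text
2.2333 [0.38395057 0.22648782 0.17992421] [-9.00280587e+01  2.62156317e-02 -8.14225129e-02]
[317.49540057 232.3960159 ] [318.888425   346.65143341]
```

View pics/w1.png

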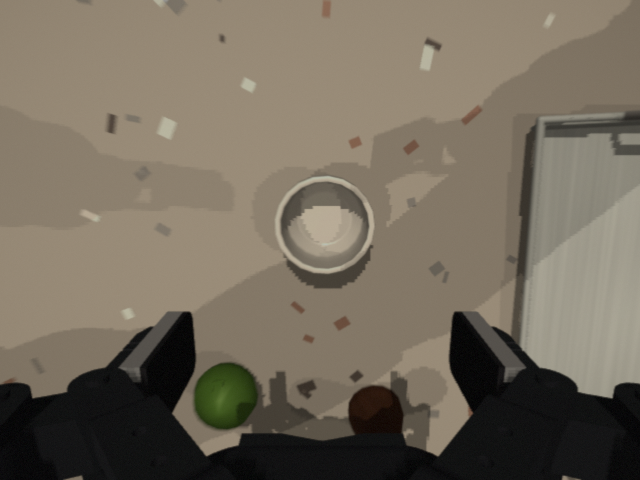

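```bash
cat >> h.py <<'E'
def rim(im,box,thr=None,lo=None):
    u0,v0,u1,v1=box;g=cv2.GaussianBlur(cv2.cvtColor(im[v0:v1,u0:u1],cv2.COLOR_BGR2GRAY),(3,3),0)
    th,m=cv2.threshold(g,thr or 0,255,cv2.THRESH_BINARY+(0 if thr else cv2.THRESH_OTSU))
    cs,_=cv2.findContours(m,cv2.RETR_EXTERNAL,cv2.CHAIN_APPROX_NONE)
    k=max(cs,key=lambda k:cv2.contourArea(cv2.convexHull(k)))
    e=cv2.fitEllipse(cv2.convexHull(k));return (e[0][0]+u0,e[0][1]+v0),e[1],th
E
python3 - <<'E'
from h import *
im=cv2.imread("pics/w1.png");c=imaging.calibration("wrist")
crop(im,260,160,400,300,"w1c",4)
for thr in(150,165,180):
    e=rim(im,(262,165,390,290),thr);print(e,ray("wrist",e[0],.032,c))
print(proj("wrist",[.6282-.0987,.1623+.14,.014],c),proj("wrist",[.4246,.0732,.1],c))
E
```

```text
((322.88957595825195, 223.84218978881836), (95.5199203491211, 96.89739227294922), 150.0) [0.38428494 0.23493934 0.032     ]
((323.42099380493164, 223.78820419311523), (94.1482925415039, 95.41190338134766), 165.0) [0.38462481 0.23497405 0.032     ]Traceback (most recent call last):
  File "<stdin>", line 5, in <module>
  File "h.py", line 21, in rim
    e=cv2.fitEllipse(cv2.convexHull(k));return (e[0][0]+u0,e[0][1]+v0),e[1],th
cv2.error: OpenCV(4.12.0) /io/opencv/modules/imgproc/src/shapedescr.cpp:361: error: (-201:Incorrect size of input array) There should be at least 5 points to fit the ellipse in function 'fitEllipseNoDirect'
```

View pics/w1c.png

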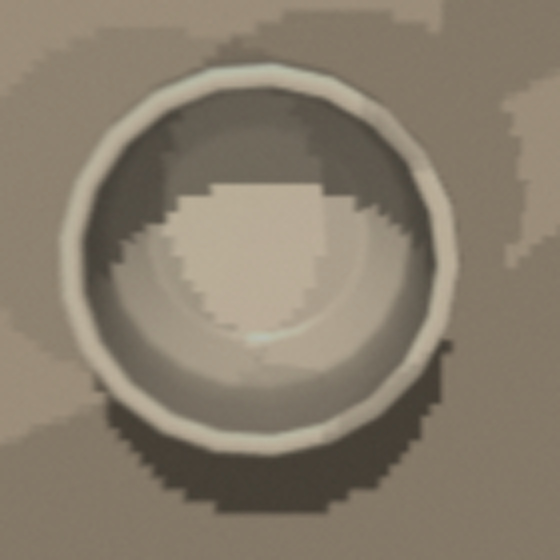

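```bash
python3 - <<'E'
from h import *
np.set_printoptions(precision=4,suppress=True)
im=cv2.imread("pics/w1.png");c=imaging.calibration("wrist")
q=lambda x,y:(145+x/3.3,110+y/3.3)
print("corner top",ray("top",q(31,287),.014),"wrist",ray("wrist",(540,118),.014,c))
print("lime", ray("wrist",(226,396),.02,c), ray("top",(90+553/4,180+403/4),.02))
s=cv2.imread("pics/scene0.png");crop(s,400,300,480,360,"s_w",8)
print(proj("scene",[.382,.229,.032]),proj("scene",[.3845,.2345,.032]))
im=cv2.imread("pics/top0.png");crop(im,150,225,200,275,"t_w",10)
E
```

```text
corner top [0.5238 0.2972 0.014 ] wrist [0.5232 0.3    0.014 ]
lime [0.3115 0.1008 0.02  ] [0.3087 0.0987 0.02  ]
[438.4875 328.071 ] [440.1308 329.8897]
```

View pics/s_w.png

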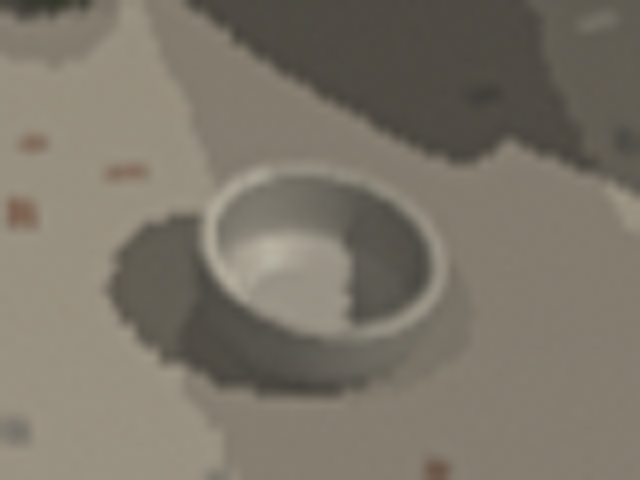

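View pics/t_w.png

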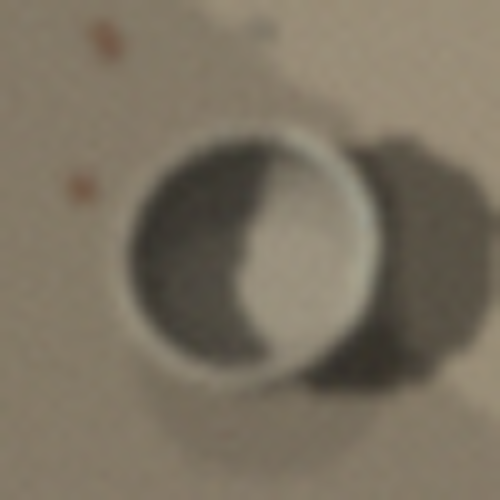

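Emit:
{"name": "send_rows", "arguments": {"deltas": [{"grip": 0.085,"dx": 0,"dy": 0.01,"dz": 0.0075,"wx": 0,"wy": 0,"wz": 0},{"grip": 0.085,"dx": 0,"dy": 0.02,"dz": 0,"wx": 0,"wy": 0,"wz": 0},{"grip": 0.085,"dx": 0,"dy": 0.025,"dz": 0,"wx": 0,"wy": 0,"wz": 0},{"grip": 0.085,"dx": 0,"dy": 0.025,"dz": 0,"wx": 0,"wy": 0,"wz": 0},{"grip": 0.085,"dx": 0,"dy": 0.025,"dz": 0,"wx": 0,"wy": 0,"wz": 0},{"grip": 0.085,"dx": 0,"dy": 0.02,"dz": 0,"wx": 0,"wy": 0,"wz": 0},{"grip": 0.085,"dx": 0,"dy": 0.015,"dz": 0,"wx": 0,"wy": 0,"wz": 0},{"grip": 0.085,"dx": 0,"dy": 0.01,"dz": 0,"wx": 0,"wy": 0,"wz": 0},{"grip": 0.085,"dx": 0,"dy": 0.005,"dz": 0,"wx": 0,"wy": 0,"wz": 0},{"grip": 0.085,"dx": 0,"dy": 0,"dz": 0,"wx": 0,"wy": 0,"wz": 0}]}}

```text
time_s: 3.12
position: [0.3821, 0.2397, 0.0255]
eef_rot: [-90.0, 0.0, 0.3]
contact_force: [0.6, -0.3, -0.1]
gripper_width: 0.993
```

```bash
python3 - <<'E'
from h import *
im,c=snap("wrist","w2");im,c=snap("scene","s2");crop(im,360,240,520,360,"s2c",5)
E
```

```text
(no output)
```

View pics/w2.png

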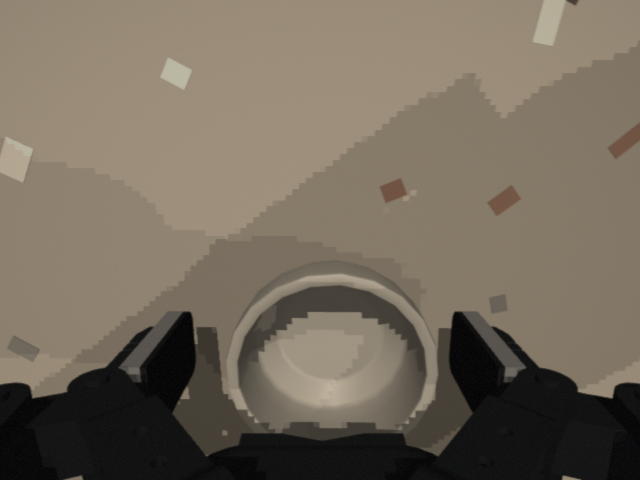

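View pics/s2c.png

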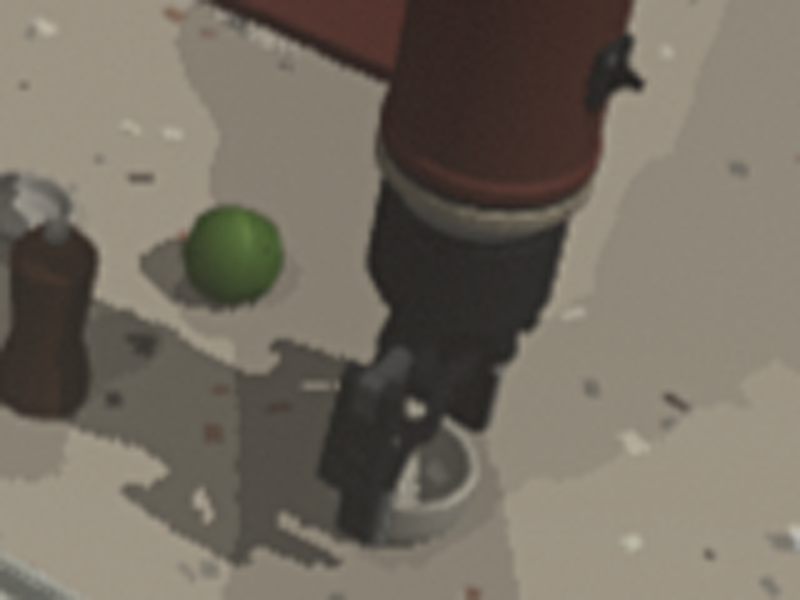

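```bash
python3 - <<'E'
from h import *
np.set_printoptions(precision=4,suppress=True)
o=ctrl.get_obs();print(o["time_s"],o["position"],o["dq"],o["eef_rot"])
c=imaging.calibration("wrist");print(proj("wrist",o["position"],c))
# rim seen at left 228, right 438 ; top edge v~275
print(ray("wrist",(228,375),.032,c),ray("wrist",(438,375),.032,c),ray("wrist",(333,275),.032,c))
E
```

```text
3.2167 [0.3829 0.2397 0.0267] [ 0.0782 -0.86    0.3479 -0.0621  0.1621  0.0676  0.1415] [-89.9648  -0.0322   0.2639]
[318.8696 346.5501]
[0.3549 0.2327 0.032 ] [0.4197 0.2329 0.032 ] [0.3869 0.2653 0.032 ]
```

Emit:
{"name": "send_rows", "arguments": {"deltas": [{"grip": 0.085,"dx": 0.002,"dy": 0,"dz": -0.0035,"wx": 0,"wy": 0,"wz": 0},{"grip": 0.085,"dx": 0.002,"dy": 0.002,"dz": -0.003,"wx": 0,"wy": 0,"wz": 0},{"grip": 0.085,"dx": 0,"dy": 0,"dz": 0,"wx": 0,"wy": 0,"wz": 0},{"grip": 0.085,"dx": 0,"dy": 0,"dz": 0,"wx": 0,"wy": 0,"wz": 0}]}}

```text
time_s: 3.55
position: [0.3869, 0.2321, 0.0244]
eef_rot: [-90.0, -0.0, 0.2]
contact_force: [0.5, 0.4, 1.0]
gripper_width: 0.994
```

```bash
python3 - <<'E'
from h import *
np.set_printoptions(precision=4,suppress=True)
o=ctrl.get_obs();print(o["time_s"],o["position"],o["dq"],o["eef_rot"])
im,c=snap("wrist","w3")
E
```

```text
3.55 [0.3869 0.2321 0.0244] [-0.2458 -0.0025 -0.3279  0.0219  0.067  -0.0762 -0.224 ] [-89.9722  -0.0197   0.179 ]
```

View pics/w3.png

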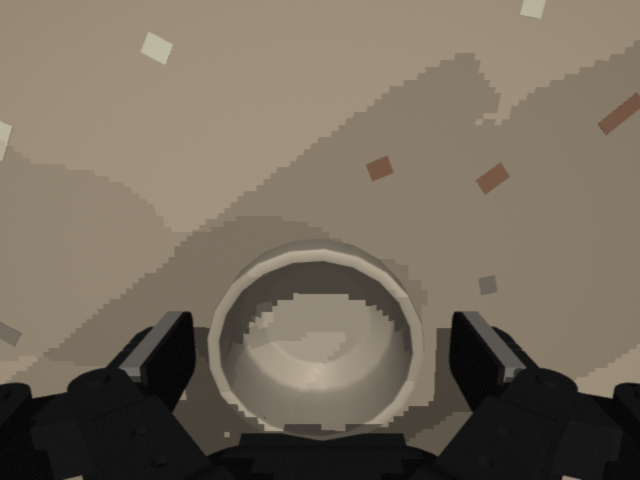

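The bowl rim is centred at (315,342), between the pads. I'll close now.

Emit:
{"name": "send_rows", "arguments": {"deltas": [{"grip": 0.06,"dx": 0,"dy": 0,"dz": 0,"wx": 0,"wy": 0,"wz": 0},{"grip": 0.06,"dx": 0,"dy": 0,"dz": 0,"wx": 0,"wy": 0,"wz": 0},{"grip": 0.06,"dx": 0,"dy": 0,"dz": 0,"wx": 0,"wy": 0,"wz": 0},{"grip": 0.06,"dx": 0,"dy": 0,"dz": 0,"wx": 0,"wy": 0,"wz": 0},{"grip": 0.06,"dx": 0,"dy": 0,"dz": 0,"wx": 0,"wy": 0,"wz": 0},{"grip": 0.06,"dx": 0,"dy": 0,"dz": 0,"wx": 0,"wy": 0,"wz": 0}], "grip_force": 40}}

```text
time_s: 4.1
position: [0.3866, 0.2325, 0.0247]
eef_rot: [-90.0, 0.0, 0.2]
contact_force: [-4.0, -3.4, 12.0]
gripper_width: 0.739
```

Emit:
{"name": "send_rows", "arguments": {"deltas": [{"grip": 0.06,"dx": 0,"dy": -0.003,"dz": 0,"wx": 0,"wy": 0,"wz": 0},{"grip": 0.06,"dx": 0,"dy": -0.006,"dz": 0,"wx": 0,"wy": 0,"wz": 0},{"grip": 0.06,"dx": 0,"dy": -0.01,"dz": 0,"wx": 0,"wy": 0,"wz": 0},{"grip": 0.06,"dx": 0,"dy": -0.015,"dz": 0,"wx": 0,"wy": 0,"wz": 0},{"grip": 0.06,"dx": 0,"dy": -0.015,"dz": 0,"wx": 0,"wy": 0,"wz": 0},{"grip": 0.06,"dx": 0,"dy": -0.01,"dz": 0,"wx": 0,"wy": 0,"wz": 0},{"grip": 0.06,"dx": 0,"dy": 0,"dz": 0,"wx": 0,"wy": 0,"wz": 0}]}}

```text
time_s: 4.68
position: [0.3878, 0.2332, 0.0854]
eef_rot: [-89.8, -0.1, 0.2]
contact_force: [0.1, 0.8, -1.4]
gripper_width: 0.734
```

```bash
python3 - <<'E'
from h import *
np.set_printoptions(precision=4,suppress=True)
o=ctrl.get_obs();print(o["time_s"],o["position"],o["gripper_width"],o["eef_rot"],o["contact_force"])
im,c=snap("wrist","w4");im,c=snap("scene","s4");crop(im,360,240,520,360,"s4c",5)
E
```

```text
4.6833 [0.3878 0.2332 0.0854] 0.7344756731399803 [-89.8321  -0.1439   0.2235] [ 0.1495  0.7692 -1.4323]
```

View pics/w4.png

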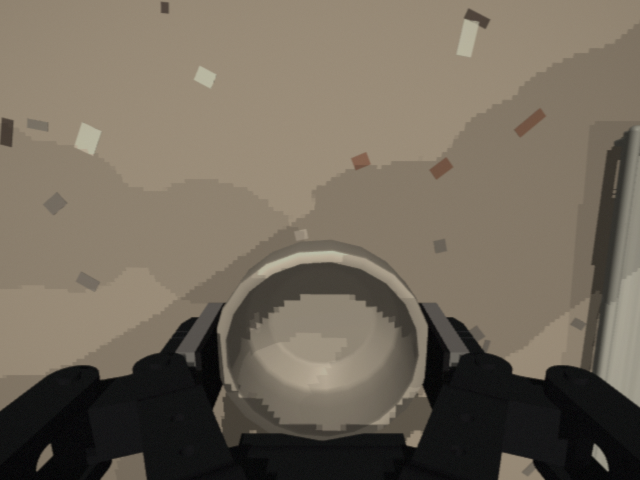

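View pics/s4c.png

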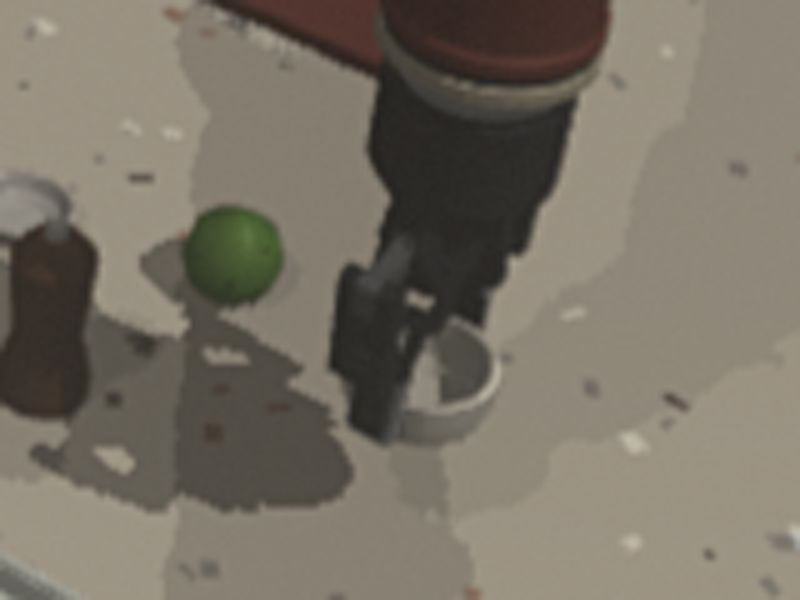

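Emit:
{"name": "send_rows", "arguments": {"deltas": [{"grip": 0.06,"dx": 0.005,"dy": -0.02,"dz": 0,"wx": 0,"wy": 0,"wz": 0},{"grip": 0.06,"dx": 0.01,"dy": -0.025,"dz": -0.004,"wx": 0,"wy": 0,"wz": 0},{"grip": 0.06,"dx": 0.02,"dy": -0.025,"dz": -0.007,"wx": 0,"wy": 0,"wz": 0},{"grip": 0.06,"dx": 0.025,"dy": -0.025,"dz": -0.007,"wx": 0,"wy": 0,"wz": 0},{"grip": 0.06,"dx": 0.025,"dy": -0.02,"dz": -0.007,"wx": 0,"wy": 0,"wz": 0},{"grip": 0.06,"dx": 0.025,"dy": -0.01,"dz": -0.007,"wx": 0,"wy": 0,"wz": 0},{"grip": 0.06,"dx": 0.025,"dy": 0,"dz": -0.007,"wx": 0,"wy": 0,"wz": 0},{"grip": 0.06,"dx": 0.025,"dy": 0,"dz": -0.007,"wx": 0,"wy": 0,"wz": 0},{"grip": 0.06,"dx": 0.025,"dy": 0,"dz": -0.007,"wx": 0,"wy": 0,"wz": 0},{"grip": 0.06,"dx": 0.025,"dy": 0,"dz": -0.007,"wx": 0,"wy": 0,"wz": 0},{"grip": 0.06,"dx": 0.02,"dy": 0,"dz": -0.005,"wx": 0,"wy": 0,"wz": 0},{"grip": 0.06,"dx": 0.011,"dy": 0,"dz": -0.002,"wx": 0,"wy": 0,"wz": 0},{"grip": 0.06,"dx": 0,"dy": 0,"dz": 0,"wx": 0,"wy": 0,"wz": 0},{"grip": 0.06,"dx": 0,"dy": 0,"dz": 0,"wx": 0,"wy": 0,"wz": 0},{"grip": 0.06,"dx": 0,"dy": 0,"dz": 0,"wx": 0,"wy": 0,"wz": 0}]}}

```text
time_s: 6.03
position: [0.6269, 0.1666, 0.2072]
eef_rot: [-90.0, 0.1, 0.2]
contact_force: [-1.1, 0.5, -0.9]
gripper_width: 0.732
```

```bash
python3 - <<'E'
from h import *
np.set_printoptions(precision=4,suppress=True)
o=ctrl.get_obs();print(o["time_s"],o["position"],o["gripper_width"],o["eef_rot"],o["dq"])
im,c=snap("wrist","w5")
np.save("c5.npy",c,allow_pickle=True)
E
```

```text
6.0333 [0.6269 0.1666 0.2072] 0.7315369959178027 [-90.0221   0.0986   0.2467] [-0.4022 -0.9726 -0.0682  0.144  -0.0003 -0.0321  0.1601]
```

View pics/w5.png

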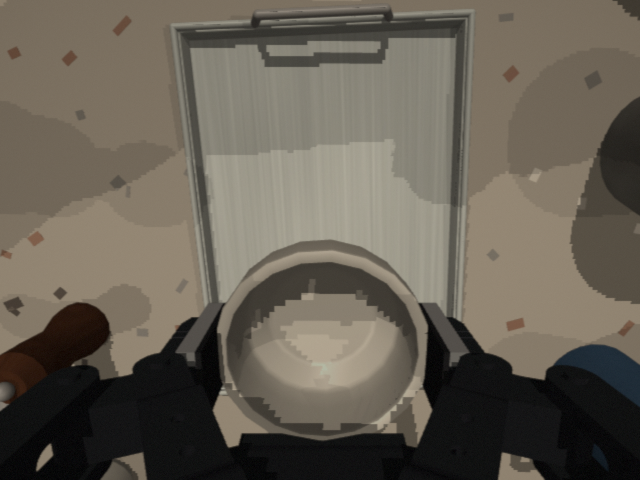

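```bash
python3 - <<'E'
from h import *
np.set_printoptions(precision=4,suppress=True)
c=np.load("c5.npy",allow_pickle=True).item()
a=ray("wrist",(171,26),.014,c);b=ray("wrist",(473,11),.014,c);l=ray("wrist",(205,300),.014,c);r=ray("wrist",(463,300),.014,c)
print(a,b,l,r,np.linalg.norm(a-b))
d=(b-a);print("yaw short",np.degrees(np.arctan2(d[1],d[0])));e=a-l;f=b-r;print("yaw long",[np.degrees(np.arctan2(-g[0],g[1])) for g in(e,f)])
for yaw in(1.9,2.5):
    t=np.radians(yaw);print((a+b)/2+.14*np.array([np.sin(t),-np.cos(t),0]))
im=cv2.imread("pics/w5.png");crop(im,150,0,500,60,"w5c",2.2)
E
```

```text
[0.5262 0.3004 0.014 ] [0.7278 0.3102 0.014 ] [0.5357 0.1036 0.014 ] [0.7396 0.1043 0.014 ] 0.20184086523759415
yaw short 2.782830396810283
yaw long [np.float64(2.7614619262134026), np.float64(3.282112050746846)]
[0.6316 0.1653 0.014 ]
[0.6331 0.1654 0.014 ]
```

View pics/w5c.png

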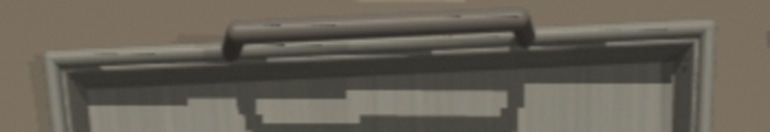

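Emit:
{"name": "send_rows", "arguments": {"deltas": [{"grip": 0.06,"dx": 0.005,"dy": 0.01,"dz": 0,"wx": 0,"wy": 0,"wz": 0},{"grip": 0.06,"dx": 0,"dy": 0.02,"dz": 0,"wx": 0,"wy": 0,"wz": 0},{"grip": 0.06,"dx": 0,"dy": 0.025,"dz": 0,"wx": 0,"wy": 0,"wz": 0},{"grip": 0.06,"dx": 0,"dy": 0.025,"dz": 0,"wx": 0,"wy": 0,"wz": 0},{"grip": 0.06,"dx": 0,"dy": 0.025,"dz": 0,"wx": 0,"wy": 0,"wz": 0},{"grip": 0.06,"dx": 0,"dy": 0.025,"dz": 0,"wx": 0,"wy": 0,"wz": 0},{"grip": 0.06,"dx": 0,"dy": 0.02,"dz": 0,"wx": 0,"wy": 0,"wz": 0},{"grip": 0.06,"dx": 0,"dy": 0.012,"dz": 0,"wx": 0,"wy": 0,"wz": 0},{"grip": 0.06,"dx": 0,"dy": 0.008,"dz": 0,"wx": 0,"wy": 0,"wz": 0},{"grip": 0.06,"dx": 0,"dy": 0,"dz": 0,"wx": 0,"wy": 0,"wz": 0},{"grip": 0.06,"dx": 0,"dy": 0,"dz": 0,"wx": 0,"wy": 0,"wz": 0}]}}

```text
time_s: 7.0
position: [0.6332, 0.1664, 0.0386]
eef_rot: [-90.0, -0.0, 0.2]
contact_force: [-0.5, -0.4, -1.4]
gripper_width: 0.731
```

Emit:
{"name": "send_rows", "arguments": {"deltas": [{"grip": 0.06,"dx": 0,"dy": 0.004,"dz": 0,"wx": 0,"wy": 0,"wz": 0},{"grip": 0.06,"dx": 0,"dy": 0.003,"dz": 0,"wx": 0,"wy": 0,"wz": 0},{"grip": 0.06,"dx": 0,"dy": 0.002,"dz": 0,"wx": 0,"wy": 0,"wz": 0},{"grip": 0.06,"dx": 0,"dy": 0,"dz": 0,"wx": 0,"wy": 0,"wz": 0},{"grip": 0.06,"dx": 0,"dy": 0,"dz": 0,"wx": 0,"wy": 0,"wz": 0}]}}

```text
time_s: 7.42
position: [0.6329, 0.1663, 0.0292]
eef_rot: [-90.0, -0.0, 0.2]
contact_force: [0.7, 0.4, -0.9]
gripper_width: 0.733
```

Emit:
{"name": "send_rows", "arguments": {"deltas": [{"grip": 0.06,"dx": 0,"dy": 0.001,"dz": 0,"wx": 0,"wy": 0,"wz": 0},{"grip": 0.06,"dx": 0,"dy": 0.0005,"dz": 0,"wx": 0,"wy": 0,"wz": 0},{"grip": 0.06,"dx": 0,"dy": 0,"dz": 0,"wx": 0,"wy": 0,"wz": 0},{"grip": 0.06,"dx": 0,"dy": 0,"dz": 0,"wx": 0,"wy": 0,"wz": 0}]}}

```text
time_s: 7.75
position: [0.6331, 0.1663, 0.028]
eef_rot: [-90.0, -0.0, 0.2]
contact_force: [-0.7, -0.8, 3.4]
gripper_width: 0.729
```

Emit:
{"name": "send_rows", "arguments": {"deltas": [{"grip": 0.068,"dx": 0,"dy": 0,"dz": 0,"wx": 0,"wy": 0,"wz": 0},{"grip": 0.075,"dx": 0,"dy": 0,"dz": 0,"wx": 0,"wy": 0,"wz": 0},{"grip": 0.085,"dx": 0,"dy": 0,"dz": 0,"wx": 0,"wy": 0,"wz": 0},{"grip": 0.085,"dx": 0,"dy": 0,"dz": 0,"wx": 0,"wy": 0,"wz": 0},{"grip": 0.085,"dx": 0,"dy": 0,"dz": 0,"wx": 0,"wy": 0,"wz": 0},{"grip": 0.085,"dx": 0,"dy": -0.005,"dz": 0,"wx": 0,"wy": 0,"wz": 0},{"grip": 0.085,"dx": 0,"dy": -0.015,"dz": 0,"wx": 0,"wy": 0,"wz": 0},{"grip": 0.085,"dx": 0,"dy": -0.025,"dz": 0,"wx": 0,"wy": 0,"wz": 0},{"grip": 0.085,"dx": 0,"dy": -0.035,"dz": 0,"wx": 0,"wy": 0,"wz": 0},{"grip": 0.085,"dx": 0,"dy": -0.04,"dz": 0,"wx": 0,"wy": 0,"wz": 0},{"grip": 0.085,"dx": 0,"dy": -0.035,"dz": 0,"wx": 0,"wy": 0,"wz": 0},{"grip": 0.085,"dx": 0,"dy": -0.025,"dz": 0,"wx": 0,"wy": 0,"wz": 0},{"grip": 0.085,"dx": 0,"dy": 0,"dz": 0,"wx": 0,"wy": 0,"wz": 0}]}}

```text
time_s: 8.83
position: [0.6357, 0.1662, 0.2156]
eef_rot: [-89.8, -0.5, 0.2]
contact_force: [1.5, 0.4, 0.6]
gripper_width: 0.996
```

```bash
python3 - <<'E'
from h import *
o=ctrl.get_obs();print(o["time_s"],o["position"])
snap("wrist","w6")
E
```

```text
8.8333 [0.63566656 0.16618275 0.21557695]
```

View pics/w6.png

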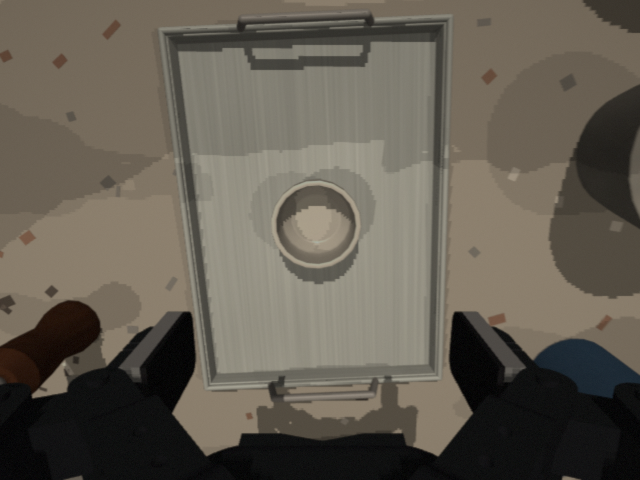

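```bash
python3 - <<'E'
from h import *
np.set_printoptions(precision=4,suppress=True)
im=cv2.imread("pics/w6.png");c=imaging.calibration("wrist")
q=np.array([ray("wrist",p,.014,c) for p in[(160,30),(452,17),(441,379),(206,390)]])
e=q[[1,2,3,0]]-q;print(q,np.linalg.norm(e,axis=1),np.degrees(np.arctan2(e[:,1],e[:,0])),q.mean(0))
for t in(150,160,170):
    try:
        k=rim(im,(260,175,372,270),t);print(k,ray("wrist",k[0],.035,c))
    except Exception as x:print(t,"x")
print(ray("wrist",(316.5,224),.035,c))
crop(im,240,160,400,280,"w6c",5)
E
```

```text
[[0.5263 0.2992 0.014 ]
 [0.7252 0.3082 0.014 ]
 [0.7385 0.0304 0.014 ]
 [0.5389 0.0203 0.014 ]] [0.1992 0.2781 0.1998 0.2793] [   2.5816  -87.2643 -177.0877   92.6003] [0.6322 0.1645 0.014 ]
((315.26563262939453, 223.61107635498047), (85.0531997680664, 87.48199462890625), 150.0) [0.6322 0.1691 0.035 ]
((311.88047790527344, 182.64541816711426), (2.236581563949585, 26.3504581451416), 160.0) [0.6299 0.1982 0.035 ]
170 x
[0.6331 0.1688 0.035 ]
```

View pics/w6c.png

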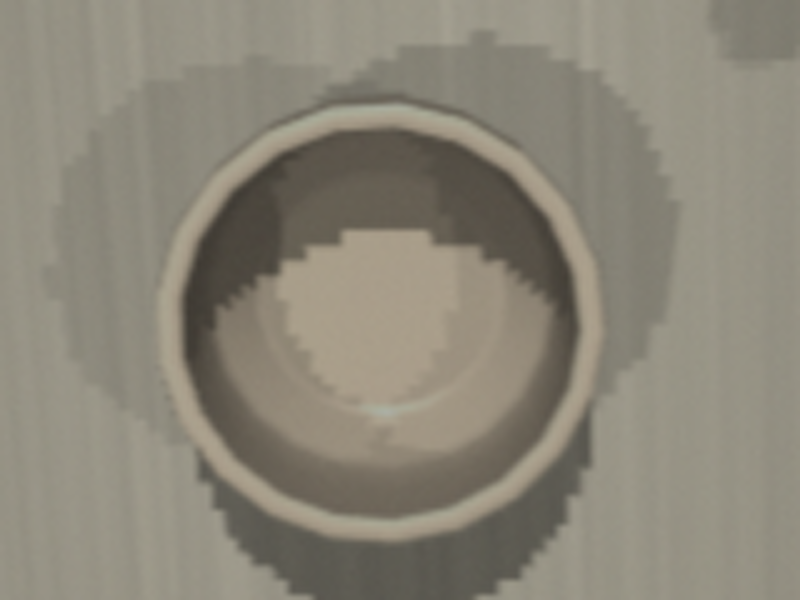

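Emit:
{"name": "send_rows", "arguments": {"deltas": [{"grip": 0.085,"dx": -0.008,"dy": 0,"dz": -0.01,"wx": 0,"wy": 0,"wz": 0},{"grip": 0.085,"dx": -0.015,"dy": 0,"dz": -0.018,"wx": 0,"wy": 0,"wz": 0},{"grip": 0.085,"dx": -0.02,"dy": 0,"dz": -0.024,"wx": 0,"wy": 0,"wz": 0},{"grip": 0.085,"dx": -0.02,"dy": 0,"dz": -0.024,"wx": 0,"wy": 0,"wz": 0},{"grip": 0.085,"dx": -0.02,"dy": 0,"dz": -0.024,"wx": 0,"wy": 0,"wz": 0},{"grip": 0.085,"dx": -0.02,"dy": 0,"dz": -0.024,"wx": 0,"wy": 0,"wz": 0},{"grip": 0.085,"dx": -0.02,"dy": 0,"dz": -0.024,"wx": 0,"wy": 0,"wz": 0},{"grip": 0.085,"dx": -0.02,"dy": 0,"dz": -0.024,"wx": 0,"wy": 0,"wz": 0},{"grip": 0.085,"dx": -0.02,"dy": 0.01,"dz": -0.024,"wx": 0,"wy": 0,"wz": 0},{"grip": 0.085,"dx": -0.02,"dy": 0.015,"dz": -0.024,"wx": 0,"wy": 0,"wz": 0},{"grip": 0.085,"dx": -0.014,"dy": 0.01,"dz": -0.016,"wx": 0,"wy": 0,"wz": 0},{"grip": 0.085,"dx": -0.006,"dy": 0,"dz": -0.007,"wx": 0,"wy": 0,"wz": 0},{"grip": 0.085,"dx": 0,"dy": 0,"dz": 0,"wx": 0,"wy": 0,"wz": 0},{"grip": 0.085,"dx": 0,"dy": 0,"dz": 0,"wx": 0,"wy": 0,"wz": 0},{"grip": 0.085,"dx": 0,"dy": 0,"dz": 0,"wx": 0,"wy": 0,"wz": 0}]}}

```text
time_s: 10.13
position: [0.4321, -0.0764, 0.1734]
eef_rot: [-90.0, -0.1, 0.3]
contact_force: [0.3, 0.3, 0.2]
gripper_width: 1.0
```

```bash
python3 - <<'E'
from h import *
o=ctrl.get_obs();print(o["time_s"],o["position"],o["eef_rot"])
im,c=snap("wrist","w7");print(proj("wrist",[.431,-.077,.046],c))
E
```

```text
10.1333 [ 0.43205793 -0.07644039  0.1733505 ] [-9.00053905e+01 -7.60709392e-02  3.07592529e-01]
[318.0466728  245.41749698]
```

View pics/w7.png

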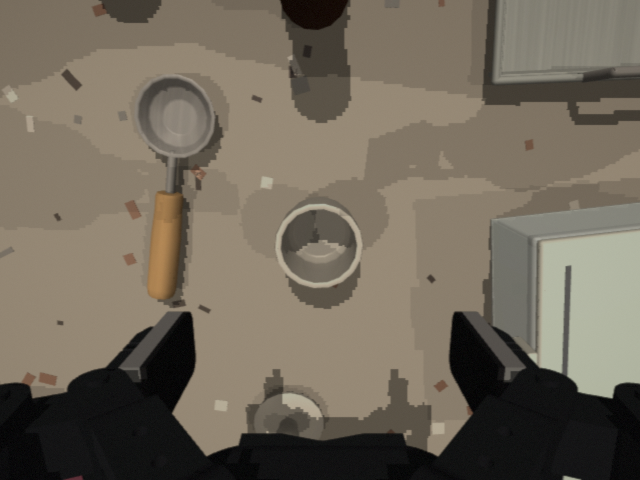

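Emit:
{"name": "send_rows", "arguments": {"deltas": [{"grip": 0.085,"dx": 0,"dy": 0.01,"dz": 0,"wx": 0,"wy": 0,"wz": 0},{"grip": 0.085,"dx": 0,"dy": 0.02,"dz": 0,"wx": 0,"wy": 0,"wz": 0},{"grip": 0.085,"dx": 0,"dy": 0.025,"dz": 0,"wx": 0,"wy": 0,"wz": 0},{"grip": 0.085,"dx": 0,"dy": 0.025,"dz": 0,"wx": 0,"wy": 0,"wz": 0},{"grip": 0.085,"dx": 0,"dy": 0.025,"dz": 0,"wx": 0,"wy": 0,"wz": 0},{"grip": 0.085,"dx": 0,"dy": 0.02,"dz": 0,"wx": 0,"wy": 0,"wz": 0},{"grip": 0.085,"dx": 0,"dy": 0.01,"dz": 0,"wx": 0,"wy": 0,"wz": 0},{"grip": 0.085,"dx": 0,"dy": 0.005,"dz": 0,"wx": 0,"wy": 0,"wz": 0},{"grip": 0.085,"dx": 0,"dy": 0,"dz": 0,"wx": 0,"wy": 0,"wz": 0},{"grip": 0.085,"dx": 0,"dy": 0,"dz": 0,"wx": 0,"wy": 0,"wz": 0}]}}

```text
time_s: 11.02
position: [0.4311, -0.0776, 0.0327]
eef_rot: [-90.1, 0.0, 0.2]
contact_force: [0.1, -0.3, 0.2]
gripper_width: 0.998
```

```bash
python3 - <<'E'
from h import *
o=ctrl.get_obs();print(o["time_s"],o["position"],o["eef_rot"])
im,c=snap("wrist","w8");print(proj("wrist",o["position"],c))
E
```

```text
11.0167 [ 0.4311216  -0.07757617  0.03265149] [-9.00506748e+01  1.37716028e-02  2.42296900e-01]
[318.8906584  346.58059745]
```

View pics/w8.png

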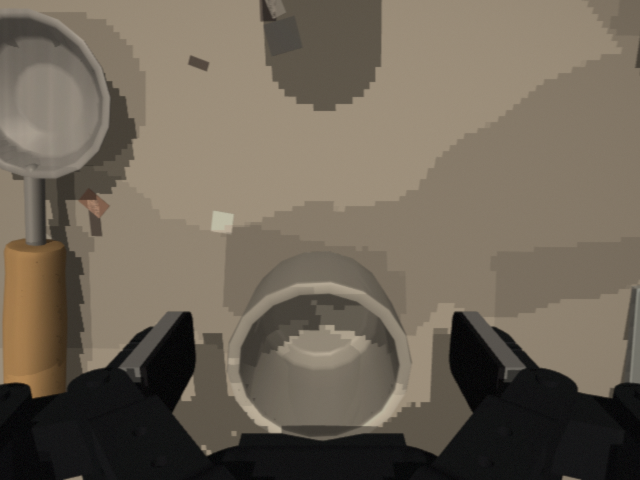

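```bash
python3 - <<'E'
from h import *
c=imaging.calibration("wrist");print(ray("wrist",(320,283),.046,c),ray("wrist",(320,437),.046,c))
E
```

```text
[ 0.43175676 -0.05150821  0.046     ] [ 0.43187411 -0.10071612  0.046     ]
```

Emit:
{"name": "send_rows", "arguments": {"deltas": [{"grip": 0.07,"dx": 0,"dy": 0,"dz": 0,"wx": 0,"wy": 0,"wz": 0},{"grip": 0.06,"dx": 0,"dy": 0,"dz": 0,"wx": 0,"wy": 0,"wz": 0},{"grip": 0.048,"dx": 0,"dy": 0,"dz": 0,"wx": 0,"wy": 0,"wz": 0},{"grip": 0.048,"dx": 0,"dy": 0,"dz": 0,"wx": 0,"wy": 0,"wz": 0},{"grip": 0.048,"dx": 0,"dy": 0,"dz": 0,"wx": 0,"wy": 0,"wz": 0},{"grip": 0.048,"dx": 0,"dy": 0,"dz": 0,"wx": 0,"wy": 0,"wz": 0},{"grip": 0.048,"dx": 0,"dy": 0,"dz": 0,"wx": 0,"wy": 0,"wz": 0},{"grip": 0.048,"dx": 0,"dy": 0,"dz": 0,"wx": 0,"wy": 0,"wz": 0}]}}

```text
time_s: 11.73
position: [0.4314, -0.0773, 0.0335]
eef_rot: [-89.9, -0.1, 0.2]
contact_force: [-3.4, 0.8, 12.1]
gripper_width: 0.608
```

Emit:
{"name": "send_rows", "arguments": {"deltas": [{"grip": 0.048,"dx": 0,"dy": -0.004,"dz": 0,"wx": 0,"wy": 0,"wz": 0},{"grip": 0.048,"dx": 0,"dy": -0.01,"dz": 0,"wx": 0,"wy": 0,"wz": 0},{"grip": 0.048,"dx": 0,"dy": -0.02,"dz": 0,"wx": 0,"wy": 0,"wz": 0},{"grip": 0.048,"dx": 0,"dy": -0.03,"dz": 0,"wx": 0,"wy": 0,"wz": 0},{"grip": 0.048,"dx": 0,"dy": -0.03,"dz": 0,"wx": 0,"wy": 0,"wz": 0},{"grip": 0.048,"dx": 0,"dy": -0.03,"dz": 0,"wx": 0,"wy": 0,"wz": 0},{"grip": 0.048,"dx": 0.008,"dy": -0.03,"dz": 0.01,"wx": 0,"wy": 0,"wz": 0},{"grip": 0.048,"dx": 0.012,"dy": -0.016,"dz": 0.02,"wx": 0,"wy": 0,"wz": 0},{"grip": 0.048,"dx": 0.018,"dy": 0,"dz": 0.03,"wx": 0,"wy": 0,"wz": 0},{"grip": 0.048,"dx": 0.018,"dy": 0,"dz": 0.03,"wx": 0,"wy": 0,"wz": 0},{"grip": 0.048,"dx": 0.018,"dy": 0,"dz": 0.03,"wx": 0,"wy": 0,"wz": 0},{"grip": 0.048,"dx": 0.018,"dy": 0,"dz": 0.03,"wx": 0,"wy": 0,"wz": 0},{"grip": 0.048,"dx": 0.018,"dy": 0,"dz": 0.03,"wx": 0,"wy": 0,"wz": 0},{"grip": 0.048,"dx": 0.018,"dy": 0,"dz": 0.03,"wx": 0,"wy": 0,"wz": 0},{"grip": 0.048,"dx": 0.018,"dy": 0,"dz": 0.03,"wx": 0,"wy": 0,"wz": 0},{"grip": 0.048,"dx": 0.018,"dy": 0,"dz": 0.03,"wx": 0,"wy": 0,"wz": 0},{"grip": 0.048,"dx": 0.018,"dy": 0,"dz": 0.03,"wx": 0,"wy": 0,"wz": 0},{"grip": 0.048,"dx": 0.01,"dy": 0,"dz": 0.02,"wx": 0,"wy": 0,"wz": 0},{"grip": 0.048,"dx": 0.005,"dy": 0,"dz": 0.014,"wx": 0,"wy": 0,"wz": 0},{"grip": 0.048,"dx": 0,"dy": 0,"dz": 0,"wx": 0,"wy": 0,"wz": 0}]}}

```text
time_s: 13.4
position: [0.6264, 0.2616, 0.2018]
eef_rot: [-90.0, 0.0, 0.5]
contact_force: [-0.8, 0.3, -1.8]
gripper_width: 0.614
```

Emit:
{"name": "send_rows", "arguments": {"deltas": [{"grip": 0.048,"dx": 0,"dy": 0,"dz": 0,"wx": 0,"wy": 0,"wz": 0},{"grip": 0.048,"dx": 0,"dy": 0,"dz": 0,"wx": 0,"wy": 0,"wz": 0}]}}

```text
time_s: 13.57
position: [0.6264, 0.256, 0.2027]
eef_rot: [-90.0, 0.0, 0.2]
contact_force: [-0.4, 0.6, -1.5]
gripper_width: 0.609
```

```bash
python3 - <<'E'
from h import *
o=ctrl.get_obs();print(o["time_s"],o["position"],o["eef_rot"],o["gripper_width"])
im,c=snap("wrist","w9")
E
```

```text
13.5667 [0.62641447 0.25601365 0.20274276] [-9.00492818e+01  4.11291236e-03  1.66826726e-01] 0.6094947290679137
```

View pics/w9.png

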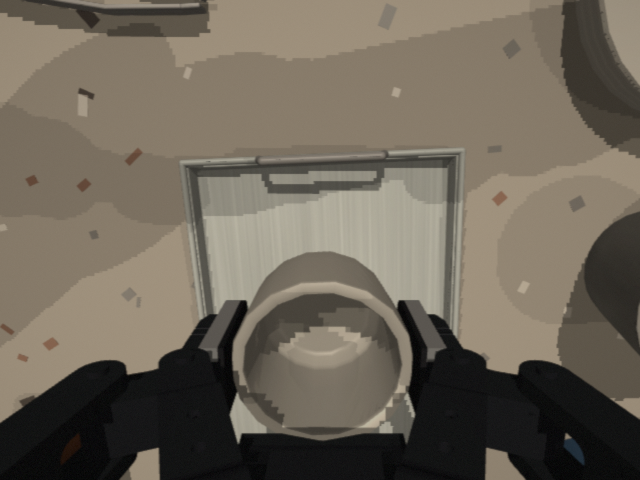

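Emit:
{"name": "send_rows", "arguments": {"deltas": [{"grip": 0.048,"dx": 0.002,"dy": 0.01,"dz": 0.0015,"wx": 0,"wy": 0,"wz": 0},{"grip": 0.048,"dx": 0,"dy": 0.02,"dz": 0,"wx": 0,"wy": 0,"wz": 0},{"grip": 0.048,"dx": 0,"dy": 0.025,"dz": 0,"wx": 0,"wy": 0,"wz": 0},{"grip": 0.048,"dx": 0,"dy": 0.025,"dz": 0,"wx": 0,"wy": 0,"wz": 0},{"grip": 0.048,"dx": 0,"dy": 0.025,"dz": 0,"wx": 0,"wy": 0,"wz": 0},{"grip": 0.048,"dx": 0,"dy": 0.025,"dz": 0,"wx": 0,"wy": 0,"wz": 0},{"grip": 0.048,"dx": 0,"dy": 0.015,"dz": 0,"wx": 0,"wy": 0,"wz": 0},{"grip": 0.048,"dx": 0,"dy": 0.01,"dz": 0,"wx": 0,"wy": 0,"wz": 0},{"grip": 0.048,"dx": 0,"dy": 0.003,"dz": 0,"wx": 0,"wy": 0,"wz": 0},{"grip": 0.048,"dx": 0,"dy": 0,"dz": 0,"wx": 0,"wy": 0,"wz": 0},{"grip": 0.048,"dx": 0,"dy": 0,"dz": 0,"wx": 0,"wy": 0,"wz": 0}]}}

```text
time_s: 14.53
position: [0.6293, 0.2589, 0.0458]
eef_rot: [-90.0, -0.1, 0.2]
contact_force: [-0.6, 0.4, -0.6]
gripper_width: 0.609
```

Emit:
{"name": "send_rows", "arguments": {"deltas": [{"grip": 0.048,"dx": 0,"dy": 0.004,"dz": 0,"wx": 0,"wy": 0,"wz": 0},{"grip": 0.048,"dx": 0,"dy": 0.003,"dz": 0,"wx": 0,"wy": 0,"wz": 0},{"grip": 0.048,"dx": 0,"dy": 0.0015,"dz": 0,"wx": 0,"wy": 0,"wz": 0},{"grip": 0.048,"dx": 0,"dy": 0,"dz": 0,"wx": 0,"wy": 0,"wz": 0},{"grip": 0.048,"dx": 0,"dy": 0,"dz": 0,"wx": 0,"wy": 0,"wz": 0}]}}

```text
time_s: 14.95
position: [0.6288, 0.259, 0.0367]
eef_rot: [-90.0, -0.0, 0.2]
contact_force: [-2.4, 0.1, 4.4]
gripper_width: 0.609
```

Contact felt (about 5 N). I'll release and rise.

Emit:
{"name": "send_rows", "arguments": {"deltas": [{"grip": 0.055,"dx": 0,"dy": 0,"dz": 0,"wx": 0,"wy": 0,"wz": 0},{"grip": 0.062,"dx": 0,"dy": 0,"dz": 0,"wx": 0,"wy": 0,"wz": 0},{"grip": 0.075,"dx": 0,"dy": 0,"dz": 0,"wx": 0,"wy": 0,"wz": 0},{"grip": 0.085,"dx": 0,"dy": 0,"dz": 0,"wx": 0,"wy": 0,"wz": 0},{"grip": 0.085,"dx": 0,"dy": 0,"dz": 0,"wx": 0,"wy": 0,"wz": 0},{"grip": 0.085,"dx": 0,"dy": -0.005,"dz": 0,"wx": 0,"wy": 0,"wz": 0},{"grip": 0.085,"dx": 0,"dy": -0.015,"dz": 0,"wx": 0,"wy": 0,"wz": 0},{"grip": 0.085,"dx": 0,"dy": -0.025,"dz": 0,"wx": 0,"wy": 0,"wz": 0},{"grip": 0.085,"dx": 0,"dy": -0.035,"dz": 0,"wx": 0,"wy": 0,"wz": 0},{"grip": 0.085,"dx": 0,"dy": -0.035,"dz": 0,"wx": 0,"wy": 0,"wz": 0},{"grip": 0.085,"dx": 0,"dy": -0.035,"dz": 0,"wx": 0,"wy": 0,"wz": 0},{"grip": 0.085,"dx": 0,"dy": -0.015,"dz": 0,"wx": 0,"wy": 0,"wz": 0},{"grip": 0.085,"dx": 0,"dy": 0,"dz": 0,"wx": 0,"wy": 0,"wz": 0},{"grip": 0.085,"dx": 0,"dy": 0,"dz": 0,"wx": 0,"wy": 0,"wz": 0}]}}

```text
time_s: 16.12
position: [0.6292, 0.2588, 0.2034]
eef_rot: [-89.9, -0.2, 0.2]
contact_force: [-0.7, -0.6, -0.6]
gripper_width: 0.994
```

```bash
python3 - <<'E'
from h import *
o=ctrl.get_obs();print(o["time_s"],o["position"],o["eef_rot"],o["gripper_width"])
im,c=snap("wrist","w10")
E
```

```text
16.1167 [0.62916578 0.25884054 0.20343049] [-89.90369856  -0.15383753   0.21604514] 0.9944989579244463
```

View pics/w10.png

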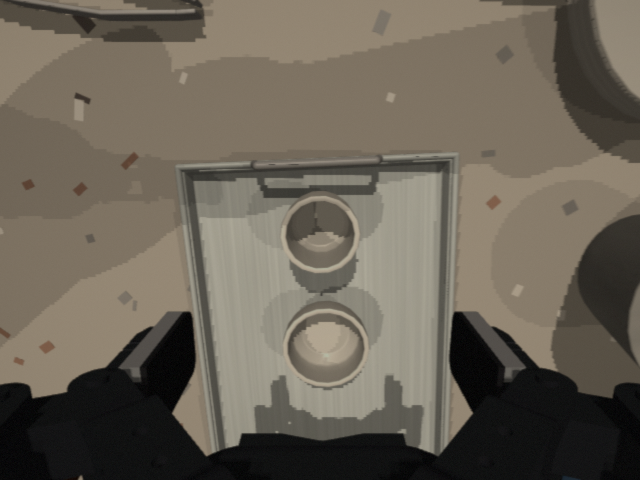

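```bash
python3 - <<'E'
from h import *
np.set_printoptions(precision=4,suppress=True)
c=imaging.calibration("wrist")
a=ray("wrist",(319.5,234),.049,c);b=ray("wrist",(326,347),.035,c);print(a,b,np.linalg.norm((a-b)[:2]))
print("lid guess",.404+.004,-.2325+.003)
E
```

```text
[0.6281 0.2594 0.049 ] [0.633  0.1694 0.035 ] 0.09009336742706286
lid guess 0.40800000000000003 -0.2295
```

Emit:
{"name": "send_rows", "arguments": {"deltas": [{"grip": 0.085,"dx": -0.006,"dy": 0,"dz": -0.014,"wx": 0,"wy": 0,"wz": 0},{"grip": 0.085,"dx": -0.01,"dy": 0,"dz": -0.024,"wx": 0,"wy": 0,"wz": 0},{"grip": 0.085,"dx": -0.015,"dy": 0,"dz": -0.033,"wx": 0,"wy": 0,"wz": 0},{"grip": 0.085,"dx": -0.015,"dy": 0,"dz": -0.033,"wx": 0,"wy": 0,"wz": 0},{"grip": 0.085,"dx": -0.015,"dy": 0,"dz": -0.033,"wx": 0,"wy": 0,"wz": 0},{"grip": 0.085,"dx": -0.015,"dy": 0,"dz": -0.033,"wx": 0,"wy": 0,"wz": 0},{"grip": 0.085,"dx": -0.015,"dy": 0,"dz": -0.033,"wx": 0,"wy": 0,"wz": 0},{"grip": 0.085,"dx": -0.015,"dy": 0,"dz": -0.033,"wx": 0,"wy": 0,"wz": 0},{"grip": 0.085,"dx": -0.015,"dy": 0,"dz": -0.033,"wx": 0,"wy": 0,"wz": 0},{"grip": 0.085,"dx": -0.015,"dy": 0,"dz": -0.033,"wx": 0,"wy": 0,"wz": 0},{"grip": 0.085,"dx": -0.015,"dy": 0,"dz": -0.033,"wx": 0,"wy": 0,"wz": 0},{"grip": 0.085,"dx": -0.015,"dy": 0,"dz": -0.033,"wx": 0,"wy": 0,"wz": 0},{"grip": 0.085,"dx": -0.015,"dy": 0,"dz": -0.033,"wx": 0,"wy": 0,"wz": 0},{"grip": 0.085,"dx": -0.015,"dy": 0,"dz": -0.033,"wx": 0,"wy": 0,"wz": 0},{"grip": 0.07,"dx": -0.015,"dy": 0.01,"dz": -0.033,"wx": 0,"wy": 0,"wz": 0},{"grip": 0.06,"dx": -0.007,"dy": 0.02,"dz": -0.015,"wx": 0,"wy": 0,"wz": 0},{"grip": 0.05,"dx": -0.003,"dy": 0.01,"dz": -0.006,"wx": 0,"wy": 0,"wz": 0},{"grip": 0.05,"dx": 0,"dy": 0,"dz": 0,"wx": 0,"wy": 0,"wz": 0},{"grip": 0.05,"dx": 0,"dy": 0,"dz": 0,"wx": 0,"wy": 0,"wz": 0},{"grip": 0.05,"dx": 0,"dy": 0,"dz": 0,"wx": 0,"wy": 0,"wz": 0}]}}

```text
time_s: 17.83
position: [0.4099, -0.2293, 0.1614]
eef_rot: [-90.0, 0.0, 0.3]
contact_force: [-0.2, 0.2, 0.4]
gripper_width: 0.586
```

```bash
python3 - <<'E'
from h import *
o=ctrl.get_obs();print(o["time_s"],o["position"],o["eef_rot"],o["gripper_width"])
im,c=snap("wrist","w11");print(proj("wrist",[.408,-.2295,.02],c))
E
```

```text
17.8333 [ 0.40985246 -0.22934667  0.16135563] [-9.00135325e+01  2.67237459e-02  2.85791767e-01] 0.5861399093508983
[317.27038967 239.13854384]
```

View pics/w11.png

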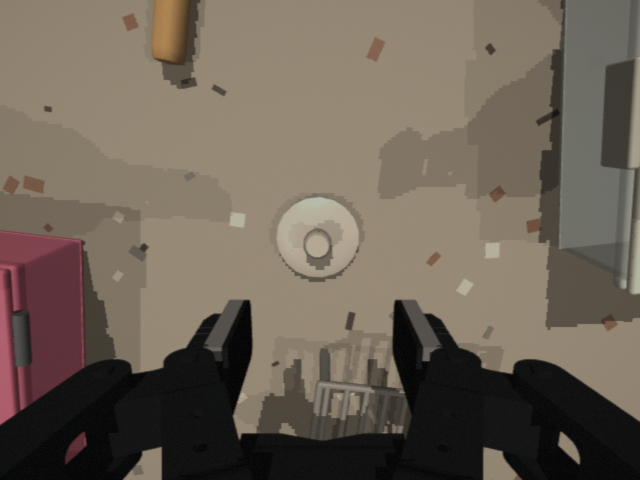

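```bash
python3 - <<'E'
from h import *
c=imaging.calibration("wrist");print(ray("wrist",(317.5,242),.03,c),ray("wrist",(318,237),.011,c))
E
```

```text
[ 0.40862642 -0.22879648  0.03      ] [ 0.40880068 -0.23027281  0.011     ]
```

Emit:
{"name": "send_rows", "arguments": {"deltas": [{"grip": 0.05,"dx": -0.001,"dy": 0.01,"dz": 0,"wx": 0,"wy": 0,"wz": 0},{"grip": 0.05,"dx": 0,"dy": 0.02,"dz": 0,"wx": 0,"wy": 0,"wz": 0},{"grip": 0.05,"dx": 0,"dy": 0.025,"dz": 0,"wx": 0,"wy": 0,"wz": 0},{"grip": 0.05,"dx": 0,"dy": 0.025,"dz": 0,"wx": 0,"wy": 0,"wz": 0},{"grip": 0.05,"dx": 0,"dy": 0.02,"dz": 0,"wx": 0,"wy": 0,"wz": 0},{"grip": 0.05,"dx": 0,"dy": 0.012,"dz": 0,"wx": 0,"wy": 0,"wz": 0},{"grip": 0.05,"dx": 0,"dy": 0.006,"dz": 0,"wx": 0,"wy": 0,"wz": 0},{"grip": 0.05,"dx": 0,"dy": 0,"dz": 0,"wx": 0,"wy": 0,"wz": 0},{"grip": 0.05,"dx": 0,"dy": 0,"dz": 0,"wx": 0,"wy": 0,"wz": 0}]}}

```text
time_s: 18.63
position: [0.4087, -0.2301, 0.0433]
eef_rot: [-90.0, 0.0, 0.2]
contact_force: [-0.9, -0.6, 0.8]
gripper_width: 0.587
```

```bash
python3 - <<'E'
from h import *
o=ctrl.get_obs();print(o["time_s"],o["position"],o["eef_rot"],o["gripper_width"])
im,c=snap("wrist","w12");print(proj("wrist",o["position"],c),proj("wrist",[.4087,-.2293,.03],c))
im,c=snap("scene","s12");crop(im,230,200,350,290,"s12c",6)
E
```

```text
18.6333 [ 0.40866578 -0.23014758  0.04334535] [-9.00223278e+01  3.60759284e-03  2.41714955e-01] 0.5865401250956019
[318.92987838 346.59458768] [319.23947688 325.71273388]
```

View pics/w12.png

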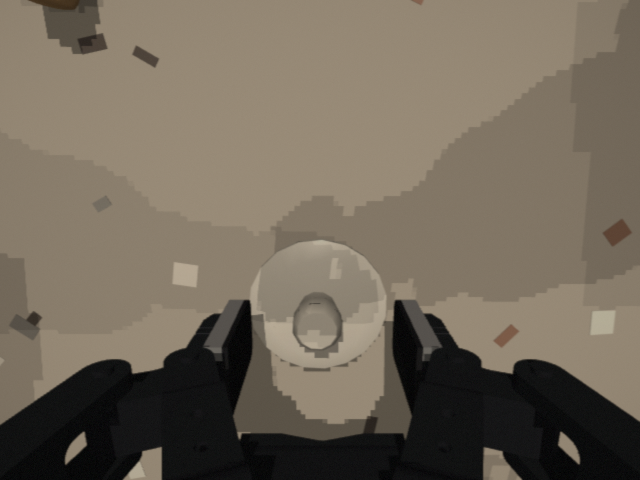

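View pics/s12c.png

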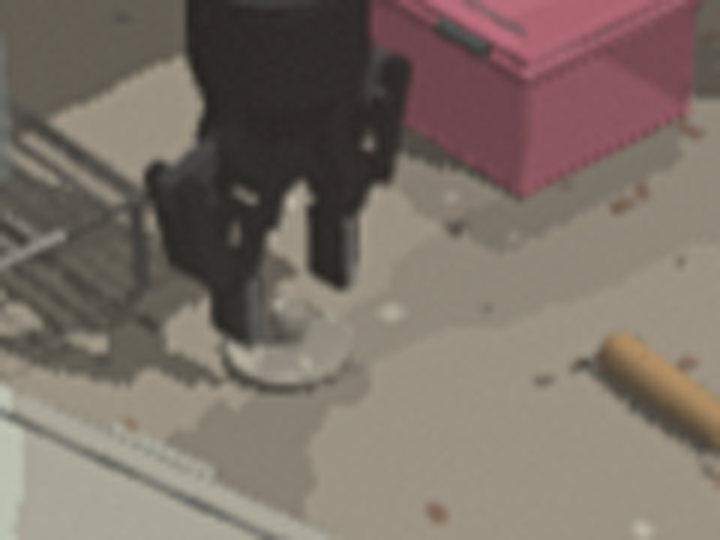

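Emit:
{"name": "send_rows", "arguments": {"deltas": [{"grip": 0.04,"dx": 0,"dy": 0.004,"dz": 0.0005,"wx": 0,"wy": 0,"wz": 0},{"grip": 0.03,"dx": 0,"dy": 0.004,"dz": 0,"wx": 0,"wy": 0,"wz": 0},{"grip": 0.025,"dx": 0,"dy": 0.001,"dz": 0,"wx": 0,"wy": 0,"wz": 0},{"grip": 0.025,"dx": 0,"dy": 0,"dz": 0,"wx": 0,"wy": 0,"wz": 0},{"grip": 0.025,"dx": 0,"dy": 0,"dz": 0,"wx": 0,"wy": 0,"wz": 0},{"grip": 0.025,"dx": 0,"dy": 0,"dz": 0,"wx": 0,"wy": 0,"wz": 0}], "grip_force": 30}}

```text
time_s: 19.23
position: [0.4085, -0.2297, 0.0342]
eef_rot: [-90.0, -0.0, 0.2]
contact_force: [-0.2, -0.4, -0.8]
gripper_width: 0.296
```

```bash
python3 - <<'E'
from h import *
o=ctrl.get_obs();print(o["time_s"],o["position"],o["gripper_width"],o["contact_force"])
im,c=snap("wrist","w13");crop(im,200,220,440,400,"w13c",3)
im,c=snap("scene","s13");crop(im,240,220,320,280,"s13c",10)
E
```

```text
19.2333 [ 0.40851145 -0.22969051  0.03421246] 0.29605418350118917 [-0.17603181 -0.41506375 -0.78369999]
```

View pics/w13c.png

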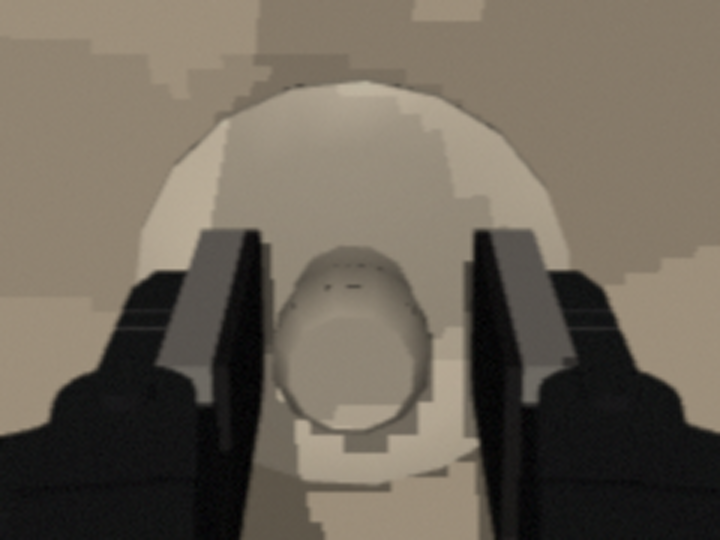

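View pics/s13c.png

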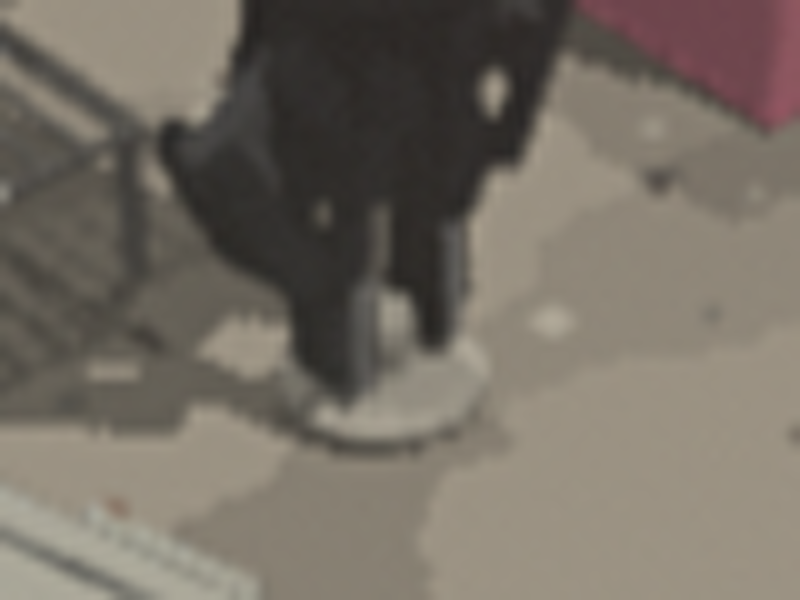

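Emit:
{"name": "send_rows", "arguments": {"deltas": [{"grip": 0.02,"dx": 0,"dy": 0.001,"dz": 0,"wx": 0,"wy": 0,"wz": 0},{"grip": 0.012,"dx": 0,"dy": 0,"dz": 0,"wx": 0,"wy": 0,"wz": 0},{"grip": 0.012,"dx": 0,"dy": 0,"dz": 0,"wx": 0,"wy": 0,"wz": 0},{"grip": 0.012,"dx": 0,"dy": 0,"dz": 0,"wx": 0,"wy": 0,"wz": 0},{"grip": 0.012,"dx": 0,"dy": 0,"dz": 0,"wx": 0,"wy": 0,"wz": 0},{"grip": 0.012,"dx": 0,"dy": 0,"dz": 0,"wx": 0,"wy": 0,"wz": 0}], "grip_force": 30}}

```text
time_s: 19.83
position: [0.4085, -0.2296, 0.0332]
eef_rot: [-90.0, -0.0, 0.2]
contact_force: [-0.3, 0.1, 2.4]
gripper_width: 0.191
```

Emit:
{"name": "send_rows", "arguments": {"deltas": [{"grip": 0.012,"dx": 0,"dy": -0.003,"dz": 0,"wx": 0,"wy": 0,"wz": 0},{"grip": 0.012,"dx": 0,"dy": -0.006,"dz": 0,"wx": 0,"wy": 0,"wz": 0},{"grip": 0.012,"dx": 0,"dy": -0.012,"dz": 0,"wx": 0,"wy": 0,"wz": 0},{"grip": 0.012,"dx": 0,"dy": -0.02,"dz": 0,"wx": 0,"wy": 0,"wz": 0},{"grip": 0.012,"dx": 0,"dy": -0.025,"dz": 0,"wx": 0,"wy": 0,"wz": 0},{"grip": 0.012,"dx": 0,"dy": -0.03,"dz": 0,"wx": 0,"wy": 0,"wz": 0},{"grip": 0.012,"dx": 0,"dy": -0.03,"dz": 0,"wx": 0,"wy": 0,"wz": 0},{"grip": 0.012,"dx": 0,"dy": -0.03,"dz": 0,"wx": 0,"wy": 0,"wz": 0},{"grip": 0.012,"dx": 0,"dy": -0.015,"dz": 0,"wx": 0,"wy": 0,"wz": 0},{"grip": 0.012,"dx": 0,"dy": 0,"dz": 0,"wx": 0,"wy": 0,"wz": 0}]}}

```text
time_s: 20.67
position: [0.4101, -0.2304, 0.2075]
eef_rot: [-90.0, -0.3, 0.2]
contact_force: [0.2, -1.0, -0.5]
gripper_width: 0.186
```

```bash
python3 - <<'E'
from h import *
o=ctrl.get_obs();print(o["time_s"],o["position"],o["gripper_width"],o["contact_force"])
im,c=snap("wrist","w14");crop(im,200,220,440,400,"w14c",3)
im,c=snap("scene","s14");crop(im,220,140,340,230,"s14c",6)
E
```

```text
20.6667 [ 0.41005757 -0.23044694  0.20747165] 0.1857267457724914 [ 0.24282095 -1.02904661 -0.45691654]
```

View pics/w14c.png

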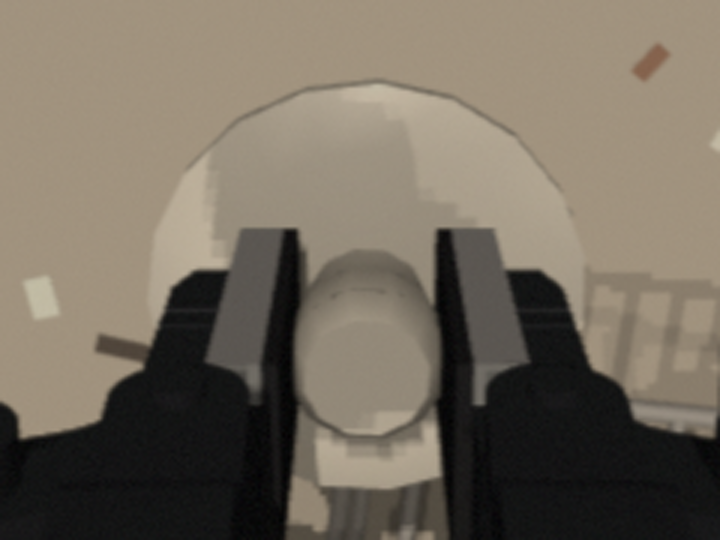

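View pics/s14c.png

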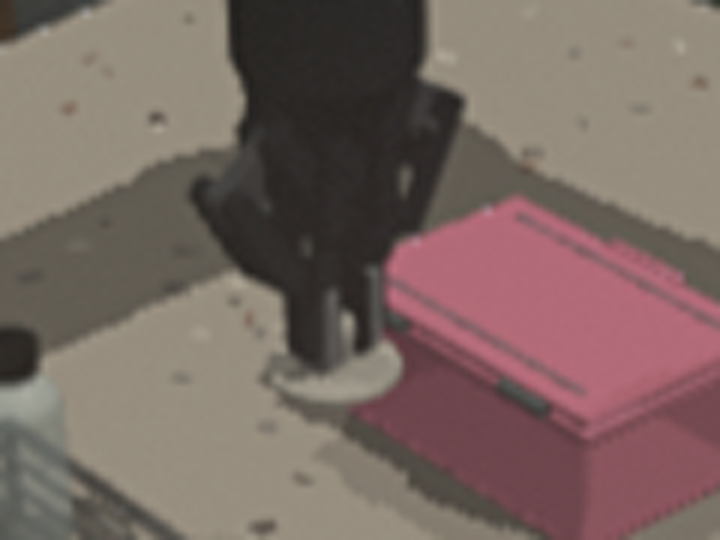

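Emit:
{"name": "send_rows", "arguments": {"deltas": [{"grip": 0.012,"dx": 0.005,"dy": 0,"dz": 0.011,"wx": 0,"wy": 0,"wz": 0},{"grip": 0.012,"dx": 0.009,"dy": 0,"dz": 0.02,"wx": 0,"wy": 0,"wz": 0},{"grip": 0.012,"dx": 0.013,"dy": 0,"dz": 0.028,"wx": 0,"wy": 0,"wz": 0},{"grip": 0.012,"dx": 0.014,"dy": 0,"dz": 0.031,"wx": 0,"wy": 0,"wz": 0},{"grip": 0.012,"dx": 0.014,"dy": 0,"dz": 0.031,"wx": 0,"wy": 0,"wz": 0},{"grip": 0.012,"dx": 0.014,"dy": 0,"dz": 0.031,"wx": 0,"wy": 0,"wz": 0},{"grip": 0.012,"dx": 0.014,"dy": 0,"dz": 0.031,"wx": 0,"wy": 0,"wz": 0},{"grip": 0.012,"dx": 0.014,"dy": 0,"dz": 0.031,"wx": 0,"wy": 0,"wz": 0},{"grip": 0.012,"dx": 0.014,"dy": 0,"dz": 0.031,"wx": 0,"wy": 0,"wz": 0},{"grip": 0.012,"dx": 0.014,"dy": 0,"dz": 0.031,"wx": 0,"wy": 0,"wz": 0},{"grip": 0.012,"dx": 0.014,"dy": 0,"dz": 0.031,"wx": 0,"wy": 0,"wz": 0},{"grip": 0.012,"dx": 0.014,"dy": 0,"dz": 0.031,"wx": 0,"wy": 0,"wz": 0},{"grip": 0.012,"dx": 0.014,"dy": 0,"dz": 0.031,"wx": 0,"wy": 0,"wz": 0},{"grip": 0.012,"dx": 0.014,"dy": 0,"dz": 0.031,"wx": 0,"wy": 0,"wz": 0},{"grip": 0.012,"dx": 0.014,"dy": 0,"dz": 0.031,"wx": 0,"wy": 0,"wz": 0},{"grip": 0.012,"dx": 0.014,"dy": 0,"dz": 0.031,"wx": 0,"wy": 0,"wz": 0},{"grip": 0.012,"dx": 0.007,"dy": 0,"dz": 0.017,"wx": 0,"wy": 0,"wz": 0},{"grip": 0.012,"dx": 0.004,"dy": 0,"dz": 0.01,"wx": 0,"wy": 0,"wz": 0},{"grip": 0.012,"dx": 0,"dy": 0,"dz": 0,"wx": 0,"wy": 0,"wz": 0},{"grip": 0.012,"dx": 0,"dy": 0,"dz": 0,"wx": 0,"wy": 0,"wz": 0}]}}

```text
time_s: 22.43
position: [0.6263, 0.2587, 0.2027]
eef_rot: [-90.1, 0.1, 0.2]
contact_force: [-0.7, -0.2, -0.1]
gripper_width: 0.191
```

Emit:
{"name": "send_rows", "arguments": {"deltas": [{"grip": 0.012,"dx": 0,"dy": 0,"dz": 0,"wx": 0,"wy": 0,"wz": 0},{"grip": 0.012,"dx": 0,"dy": 0,"dz": 0,"wx": 0,"wy": 0,"wz": 0}]}}

```text
time_s: 22.6
position: [0.6265, 0.258, 0.2043]
eef_rot: [-90.0, 0.0, 0.1]
contact_force: [0.1, 0.0, -0.9]
gripper_width: 0.186
```

Emit:
{"name": "send_rows", "arguments": {"deltas": [{"grip": 0.012,"dx": 0.002,"dy": 0.01,"dz": 0.001,"wx": 0,"wy": 0,"wz": 0},{"grip": 0.012,"dx": 0,"dy": 0.018,"dz": 0,"wx": 0,"wy": 0,"wz": 0},{"grip": 0.012,"dx": 0,"dy": 0.022,"dz": 0,"wx": 0,"wy": 0,"wz": 0},{"grip": 0.012,"dx": 0,"dy": 0.022,"dz": 0,"wx": 0,"wy": 0,"wz": 0},{"grip": 0.012,"dx": 0,"dy": 0.02,"dz": 0,"wx": 0,"wy": 0,"wz": 0},{"grip": 0.012,"dx": 0,"dy": 0.012,"dz": 0,"wx": 0,"wy": 0,"wz": 0},{"grip": 0.012,"dx": 0,"dy": 0.006,"dz": 0,"wx": 0,"wy": 0,"wz": 0},{"grip": 0.012,"dx": 0,"dy": 0,"dz": 0,"wx": 0,"wy": 0,"wz": 0},{"grip": 0.012,"dx": 0,"dy": 0,"dz": 0,"wx": 0,"wy": 0,"wz": 0}]}}

```text
time_s: 23.35
position: [0.6289, 0.2612, 0.0948]
eef_rot: [-90.0, -0.0, 0.2]
contact_force: [-0.3, 0.4, -0.0]
gripper_width: 0.188
```

```bash
python3 - <<'E'
from h import *
o=ctrl.get_obs();print(o["time_s"],o["position"],o["gripper_width"],o["contact_force"])
im,c=snap("wrist","w15")
im,c=snap("scene","s15");crop(im,280,290,480,440,"s15c",4)
E
```

```text
23.35 [0.62892443 0.26115808 0.09477198] 0.18831612694701233 [-0.28996005  0.35339427 -0.03788172]
```

View pics/w15.png

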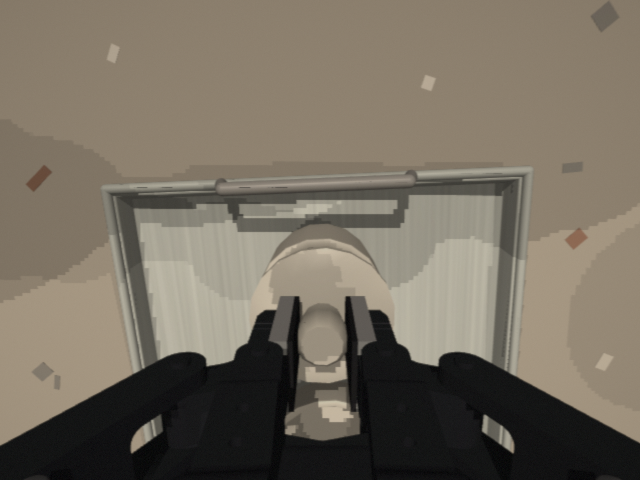

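View pics/s15c.png

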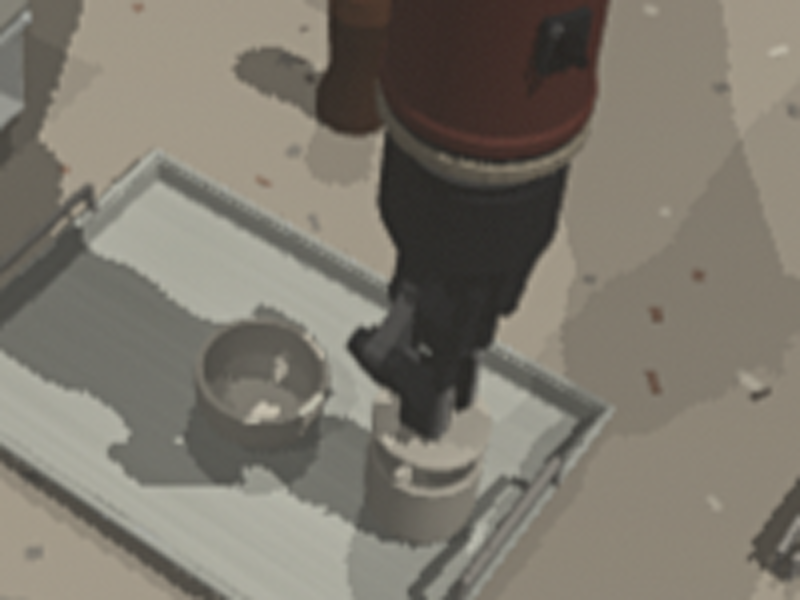

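Emit:
{"name": "send_rows", "arguments": {"deltas": [{"grip": 0.012,"dx": 0,"dy": 0.003,"dz": -0.0015,"wx": 0,"wy": 0,"wz": 0},{"grip": 0.012,"dx": 0,"dy": 0.004,"dz": 0,"wx": 0,"wy": 0,"wz": 0},{"grip": 0.012,"dx": 0,"dy": 0.004,"dz": 0,"wx": 0,"wy": 0,"wz": 0},{"grip": 0.012,"dx": 0,"dy": 0.003,"dz": 0,"wx": 0,"wy": 0,"wz": 0},{"grip": 0.012,"dx": 0,"dy": 0.001,"dz": 0,"wx": 0,"wy": 0,"wz": 0},{"grip": 0.012,"dx": 0,"dy": 0,"dz": 0,"wx": 0,"wy": 0,"wz": 0},{"grip": 0.012,"dx": 0,"dy": 0,"dz": 0,"wx": 0,"wy": 0,"wz": 0}]}}

```text
time_s: 24.03
position: [0.6285, 0.2598, 0.079]
eef_rot: [-90.0, 0.0, 0.2]
contact_force: [-0.1, 0.8, -0.2]
gripper_width: 0.192
```

Emit:
{"name": "send_rows", "arguments": {"deltas": [{"grip": 0.012,"dx": 0,"dy": 0.001,"dz": 0,"wx": 0,"wy": 0,"wz": 0},{"grip": 0.012,"dx": 0,"dy": 0.001,"dz": 0,"wx": 0,"wy": 0,"wz": 0},{"grip": 0.012,"dx": 0,"dy": 0.0005,"dz": 0,"wx": 0,"wy": 0,"wz": 0},{"grip": 0.012,"dx": 0,"dy": 0,"dz": 0,"wx": 0,"wy": 0,"wz": 0},{"grip": 0.012,"dx": 0,"dy": 0,"dz": 0,"wx": 0,"wy": 0,"wz": 0}]}}

```text
time_s: 24.45
position: [0.6286, 0.2598, 0.0766]
eef_rot: [-90.0, -0.0, 0.2]
contact_force: [0.3, 0.3, -0.4]
gripper_width: 0.193
```

Emit:
{"name": "send_rows", "arguments": {"deltas": [{"grip": 0.012,"dx": 0,"dy": 0.0005,"dz": 0,"wx": 0,"wy": 0,"wz": 0},{"grip": 0.012,"dx": 0,"dy": 0.0005,"dz": 0,"wx": 0,"wy": 0,"wz": 0},{"grip": 0.012,"dx": 0,"dy": 0,"dz": 0,"wx": 0,"wy": 0,"wz": 0},{"grip": 0.012,"dx": 0,"dy": 0,"dz": 0,"wx": 0,"wy": 0,"wz": 0}]}}

```text
time_s: 24.78
position: [0.6288, 0.2598, 0.0764]
eef_rot: [-90.0, -0.0, 0.2]
contact_force: [-1.2, -0.4, 5.9]
gripper_width: 0.188
```

Emit:
{"name": "send_rows", "arguments": {"deltas": [{"grip": 0.018,"dx": 0,"dy": -0.0005,"dz": 0,"wx": 0,"wy": 0,"wz": 0},{"grip": 0.025,"dx": 0,"dy": 0,"dz": 0,"wx": 0,"wy": 0,"wz": 0},{"grip": 0.035,"dx": 0,"dy": 0,"dz": 0,"wx": 0,"wy": 0,"wz": 0},{"grip": 0.045,"dx": 0,"dy": 0,"dz": 0,"wx": 0,"wy": 0,"wz": 0},{"grip": 0.05,"dx": 0,"dy": 0,"dz": 0,"wx": 0,"wy": 0,"wz": 0},{"grip": 0.05,"dx": 0,"dy": -0.005,"dz": 0,"wx": 0,"wy": 0,"wz": 0},{"grip": 0.05,"dx": 0,"dy": -0.015,"dz": 0,"wx": 0,"wy": 0,"wz": 0},{"grip": 0.06,"dx": 0,"dy": -0.025,"dz": 0,"wx": 0,"wy": 0,"wz": 0},{"grip": 0.07,"dx": 0,"dy": -0.035,"dz": 0,"wx": 0,"wy": 0,"wz": 0},{"grip": 0.07,"dx": 0,"dy": -0.035,"dz": 0,"wx": 0,"wy": 0,"wz": 0},{"grip": 0.07,"dx": 0,"dy": -0.025,"dz": 0,"wx": 0,"wy": 0,"wz": 0},{"grip": 0.07,"dx": 0,"dy": -0.015,"dz": 0,"wx": 0,"wy": 0,"wz": 0},{"grip": 0.07,"dx": 0,"dy": 0,"dz": 0,"wx": 0,"wy": 0,"wz": 0},{"grip": 0.07,"dx": 0,"dy": 0,"dz": 0,"wx": 0,"wy": 0,"wz": 0}]}}

```text
time_s: 25.95
position: [0.6291, 0.2598, 0.2332]
eef_rot: [-89.9, -0.1, 0.2]
contact_force: [0.1, 0.3, -0.3]
gripper_width: 0.819
```

```bash
python3 - <<'E'
from h import *
o=ctrl.get_obs();print(o["time_s"],o["position"],o["gripper_width"],o["contact_force"])
im,c=snap("wrist","w16")
im,c=snap("scene","s16");crop(im,280,290,480,440,"s16c",4)
E
```

```text
25.95 [0.62908103 0.25976252 0.23315757] 0.8193456696853212 [ 0.06384974  0.32417472 -0.27425746]
```

View pics/w16.png

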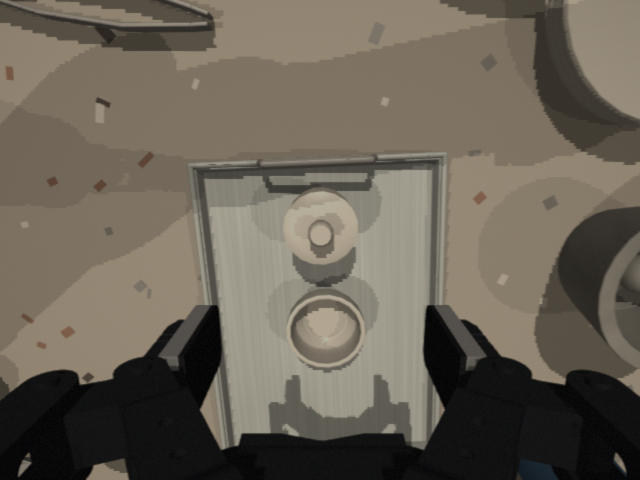

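View pics/s16c.png

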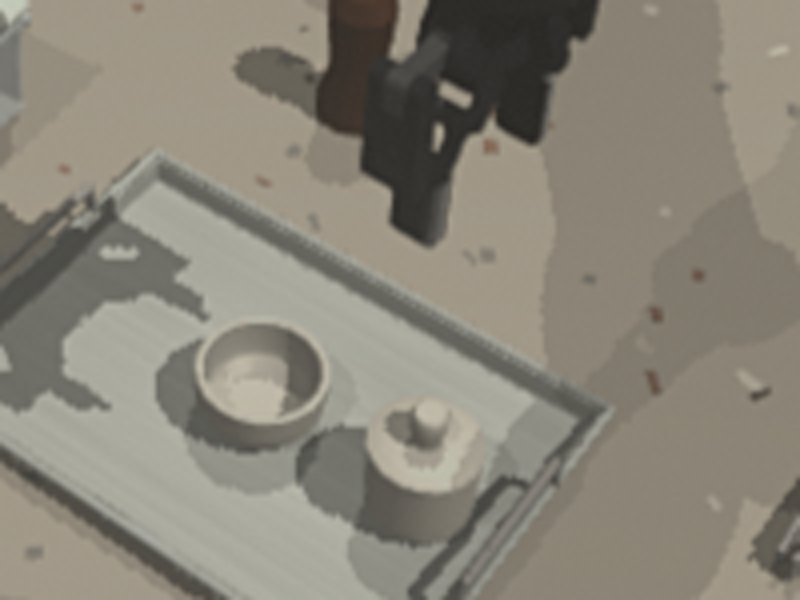

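Emit:
{"name": "send_rows", "arguments": {"deltas": [{"grip": 0.085,"dx": -0.004,"dy": -0.01,"dz": -0.015,"wx": 0,"wy": 0,"wz": 0},{"grip": 0.085,"dx": -0.007,"dy": -0.017,"dz": -0.025,"wx": 0,"wy": 0,"wz": 0},{"grip": 0.085,"dx": -0.01,"dy": 0,"dz": -0.036,"wx": 0,"wy": 0,"wz": 0},{"grip": 0.085,"dx": -0.01,"dy": 0,"dz": -0.036,"wx": 0,"wy": 0,"wz": 0},{"grip": 0.085,"dx": -0.01,"dy": 0,"dz": -0.036,"wx": 0,"wy": 0,"wz": 0},{"grip": 0.085,"dx": -0.01,"dy": 0,"dz": -0.036,"wx": 0,"wy": 0,"wz": 0},{"grip": 0.085,"dx": -0.01,"dy": 0,"dz": -0.036,"wx": 0,"wy": 0,"wz": 0},{"grip": 0.085,"dx": -0.01,"dy": 0,"dz": -0.036,"wx": 0,"wy": 0,"wz": 0},{"grip": 0.085,"dx": -0.01,"dy": 0,"dz": -0.036,"wx": 0,"wy": 0,"wz": 0},{"grip": 0.085,"dx": -0.01,"dy": 0,"dz": -0.036,"wx": 0,"wy": 0,"wz": 0},{"grip": 0.085,"dx": -0.01,"dy": 0,"dz": -0.036,"wx": 0,"wy": 0,"wz": 0},{"grip": 0.085,"dx": -0.01,"dy": 0,"dz": -0.036,"wx": 0,"wy": 0,"wz": 0},{"grip": 0.085,"dx": -0.01,"dy": 0,"dz": -0.036,"wx": 0,"wy": 0,"wz": 0},{"grip": 0.085,"dx": -0.01,"dy": 0,"dz": -0.036,"wx": 0,"wy": 0,"wz": 0},{"grip": 0.085,"dx": -0.01,"dy": 0,"dz": -0.036,"wx": 0,"wy": 0,"wz": 0},{"grip": 0.085,"dx": -0.01,"dy": 0,"dz": -0.036,"wx": 0,"wy": 0,"wz": 0},{"grip": 0.085,"dx": -0.01,"dy": 0,"dz": -0.036,"wx": 0,"wy": 0,"wz": 0},{"grip": 0.085,"dx": -0.01,"dy": 0,"dz": -0.036,"wx": 0,"wy": 0,"wz": 0},{"grip": 0.085,"dx": -0.004,"dy": 0,"dz": -0.02,"wx": 0,"wy": 0,"wz": 0},{"grip": 0.085,"dx": -0.002,"dy": 0,"dz": -0.007,"wx": 0,"wy": 0,"wz": 0}]}}

```text
time_s: 27.72
position: [0.4513, -0.3875, 0.2573]
eef_rot: [-90.1, 0.1, -0.1]
contact_force: [-1.3, 0.7, 0.6]
gripper_width: 0.992
```

Emit:
{"name": "send_rows", "arguments": {"deltas": [{"grip": 0.085,"dx": 0,"dy": 0,"dz": 0,"wx": 0,"wy": 0,"wz": 0},{"grip": 0.085,"dx": 0,"dy": 0,"dz": 0,"wx": 0,"wy": 0,"wz": 0},{"grip": 0.085,"dx": 0,"dy": 0,"dz": 0,"wx": 0,"wy": 0,"wz": 0}]}}

```text
time_s: 27.97
position: [0.4549, -0.3821, 0.2576]
eef_rot: [-89.9, 0.0, 0.3]
contact_force: [0.6, 0.4, 0.3]
gripper_width: 0.994
```

```bash
python3 - <<'E'
from h import *
o=ctrl.get_obs();print(o["time_s"],o["position"],o["eef_rot"],o["dq"].round(1))
im,c=snap("wrist","w17");print(proj("wrist",[.452,-.383,.148],c))
E
```

```text
27.9667 [ 0.45493741 -0.38213652  0.25763491] [-8.99340400e+01  2.32623281e-02  3.46509625e-01] [-0.7 -0.3  0.1 -0.1  0.  -0.1  0.2]
[314.78876581 254.23246639]
```

View pics/w17.png

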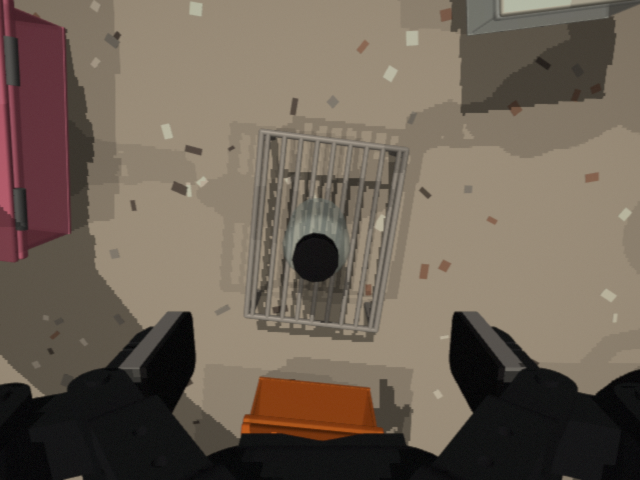

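```bash
python3 - <<'E'
from h import *
im=cv2.imread("pics/w17.png");c=imaging.calibration("wrist")
g=cv2.cvtColor(im,cv2.COLOR_BGR2GRAY)[225:290,285:350]
m=(g<30).astype(np.uint8);k=max(cv2.findContours(m,0,1)[0],key=cv2.contourArea);(u,v),r=cv2.minEnclosingCircle(k)
print(u+285,v+225,r,ray("wrist",(u+285,v+225),.148,c))
E
```

```text
315.54255294799805 257.4468078613281 23.987337112426758 [ 0.45262076 -0.38486788  0.148     ]
```

Emit:
{"name": "send_rows", "arguments": {"deltas": [{"grip": 0.085,"dx": -0.0025,"dy": 0.01,"dz": -0.003,"wx": 0,"wy": 0,"wz": 0},{"grip": 0.085,"dx": 0,"dy": 0.02,"dz": 0,"wx": 0,"wy": 0,"wz": 0},{"grip": 0.085,"dx": 0,"dy": 0.022,"dz": 0,"wx": 0,"wy": 0,"wz": 0},{"grip": 0.085,"dx": 0,"dy": 0.022,"dz": 0,"wx": 0,"wy": 0,"wz": 0},{"grip": 0.085,"dx": 0,"dy": 0.022,"dz": 0,"wx": 0,"wy": 0,"wz": 0},{"grip": 0.085,"dx": 0,"dy": 0.015,"dz": 0,"wx": 0,"wy": 0,"wz": 0},{"grip": 0.085,"dx": 0,"dy": 0.008,"dz": 0,"wx": 0,"wy": 0,"wz": 0},{"grip": 0.085,"dx": 0,"dy": 0,"dz": 0,"wx": 0,"wy": 0,"wz": 0},{"grip": 0.085,"dx": 0,"dy": 0,"dz": 0,"wx": 0,"wy": 0,"wz": 0}]}}

```text
time_s: 28.77
position: [0.4517, -0.3867, 0.1392]
eef_rot: [-90.0, 0.0, 0.3]
contact_force: [0.6, 0.3, 0.5]
gripper_width: 0.998
```

```bash
python3 - <<'E'
from h import *
o=ctrl.get_obs();print(o["time_s"],o["position"],o["eef_rot"],o["dq"].round(1))
im,c=snap("wrist","w18");im,c=snap("scene","s18");crop(im,160,130,300,270,"s18c",4)
E
```

```text
28.7667 [ 0.45170722 -0.38667983  0.13924444] [-8.99998394e+01  1.11497472e-02  2.53218568e-01] [ 0.  -0.8  0.8 -1.3  0.2  0.3 -0.1]
```

View pics/w18.png

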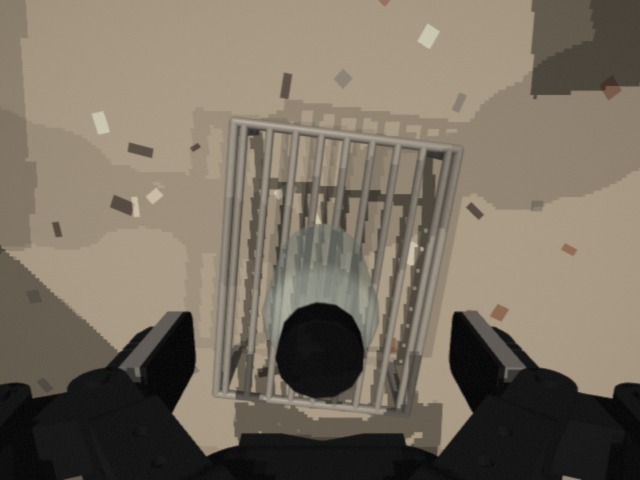

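View pics/s18c.png

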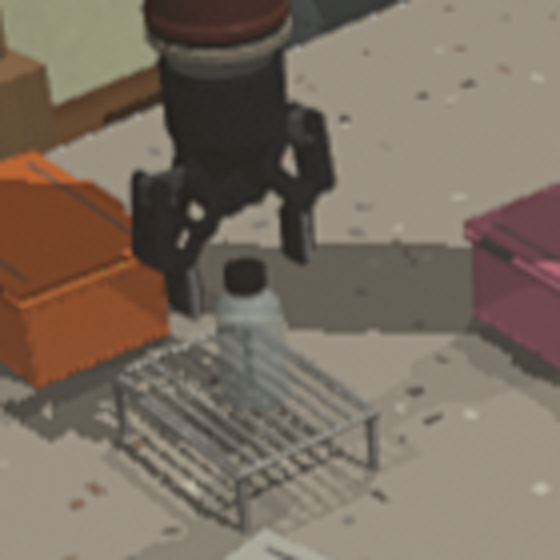

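Emit:
{"name": "send_rows", "arguments": {"deltas": [{"grip": 0.085,"dx": 0.001,"dy": 0.008,"dz": 0.001,"wx": 0,"wy": 0,"wz": 0},{"grip": 0.085,"dx": 0,"dy": 0.012,"dz": 0,"wx": 0,"wy": 0,"wz": 0},{"grip": 0.085,"dx": 0,"dy": 0.01,"dz": 0,"wx": 0,"wy": 0,"wz": 0},{"grip": 0.085,"dx": 0,"dy": 0.006,"dz": 0,"wx": 0,"wy": 0,"wz": 0},{"grip": 0.085,"dx": 0,"dy": 0.001,"dz": 0,"wx": 0,"wy": 0,"wz": 0},{"grip": 0.07,"dx": 0,"dy": 0,"dz": 0,"wx": 0,"wy": 0,"wz": 0},{"grip": 0.055,"dx": 0,"dy": 0,"dz": 0,"wx": 0,"wy": 0,"wz": 0},{"grip": 0.05,"dx": 0,"dy": 0,"dz": 0,"wx": 0,"wy": 0,"wz": 0},{"grip": 0.05,"dx": 0,"dy": 0,"dz": 0,"wx": 0,"wy": 0,"wz": 0}]}}

```text
time_s: 29.62
position: [0.4528, -0.3861, 0.1025]
eef_rot: [-90.0, -0.0, 0.2]
contact_force: [-0.5, -0.3, -0.1]
gripper_width: 0.583
```

```bash
python3 - <<'E'
from h import *
o=ctrl.get_obs();print(o["time_s"],o["position"],o["gripper_width"],o["contact_force"])
im,c=snap("wrist","w19");im,c=snap("scene","s19");crop(im,180,150,260,230,"s19c",7)
E
```

```text
29.6167 [ 0.45275615 -0.38613661  0.10253881] 0.58259818846436 [-0.53636236 -0.33968377 -0.08065342]
```

View pics/w19.png

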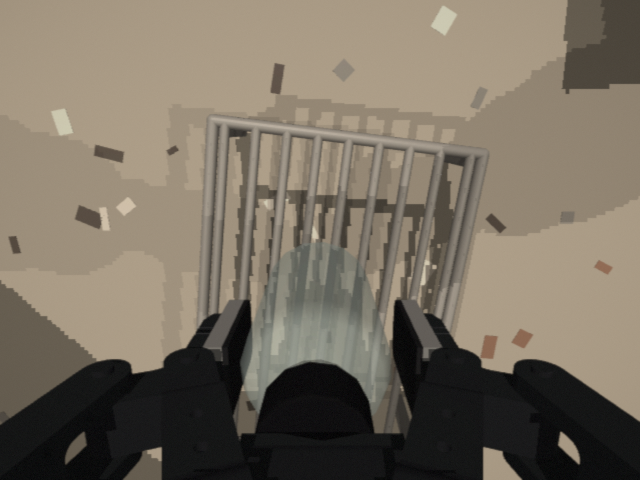

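View pics/s19c.png

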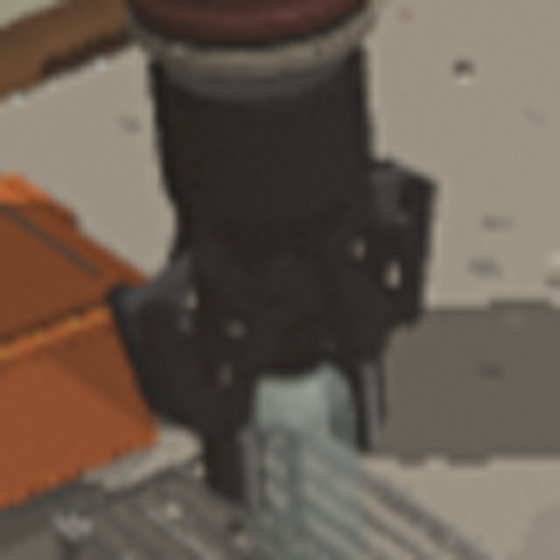

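Emit:
{"name": "send_rows", "arguments": {"deltas": [{"grip": 0.04,"dx": 0,"dy": 0,"dz": 0,"wx": 0,"wy": 0,"wz": 0},{"grip": 0.038,"dx": 0,"dy": 0,"dz": 0,"wx": 0,"wy": 0,"wz": 0},{"grip": 0.038,"dx": 0,"dy": 0,"dz": 0,"wx": 0,"wy": 0,"wz": 0},{"grip": 0.038,"dx": 0,"dy": 0,"dz": 0,"wx": 0,"wy": 0,"wz": 0},{"grip": 0.038,"dx": 0,"dy": 0,"dz": 0,"wx": 0,"wy": 0,"wz": 0},{"grip": 0.038,"dx": 0,"dy": 0,"dz": 0,"wx": 0,"wy": 0,"wz": 0}], "grip_force": 45}}

```text
time_s: 30.22
position: [0.4526, -0.3861, 0.1026]
eef_rot: [-90.0, -0.0, 0.2]
contact_force: [-1.8, 0.8, 5.0]
gripper_width: 0.5
```

Emit:
{"name": "send_rows", "arguments": {"deltas": [{"grip": 0.038,"dx": 0,"dy": -0.003,"dz": 0,"wx": 0,"wy": 0,"wz": 0},{"grip": 0.038,"dx": 0,"dy": -0.006,"dz": 0,"wx": 0,"wy": 0,"wz": 0},{"grip": 0.038,"dx": 0,"dy": -0.012,"dz": 0,"wx": 0,"wy": 0,"wz": 0},{"grip": 0.038,"dx": 0,"dy": -0.02,"dz": 0,"wx": 0,"wy": 0,"wz": 0},{"grip": 0.038,"dx": 0,"dy": -0.025,"dz": 0,"wx": 0,"wy": 0,"wz": 0},{"grip": 0.038,"dx": 0,"dy": -0.025,"dz": 0,"wx": 0,"wy": 0,"wz": 0},{"grip": 0.038,"dx": 0,"dy": -0.025,"dz": 0,"wx": 0,"wy": 0,"wz": 0},{"grip": 0.038,"dx": 0,"dy": -0.012,"dz": 0,"wx": 0,"wy": 0,"wz": 0},{"grip": 0.038,"dx": 0,"dy": 0,"dz": 0,"wx": 0,"wy": 0,"wz": 0}]}}

```text
time_s: 30.97
position: [0.4535, -0.387, 0.2333]
eef_rot: [-90.1, -0.2, 0.2]
contact_force: [0.6, -0.5, -1.3]
gripper_width: 0.498
```

```bash
python3 - <<'E'
from h import *
o=ctrl.get_obs();print(o["time_s"],o["position"],o["gripper_width"],o["contact_force"])
im,c=snap("wrist","w20");im,c=snap("scene","s20");crop(im,160,110,280,230,"s20c",5)
E
```

```text
30.9667 [ 0.45345375 -0.38703366  0.23326692] 0.49835269182238584 [ 0.6174027  -0.49258352 -1.33078721]
```

View pics/w20.png

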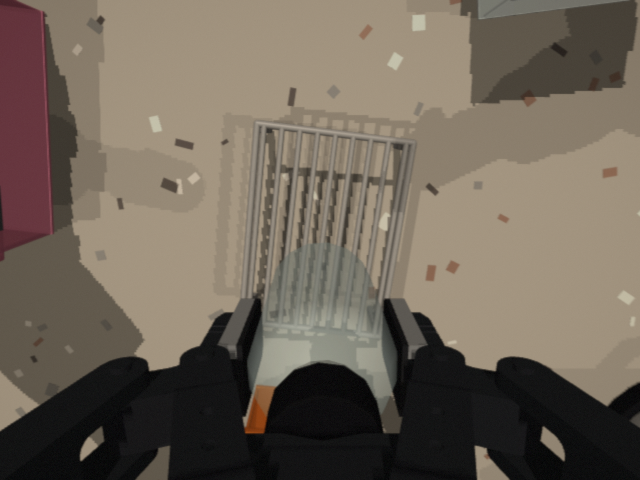

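View pics/s20c.png

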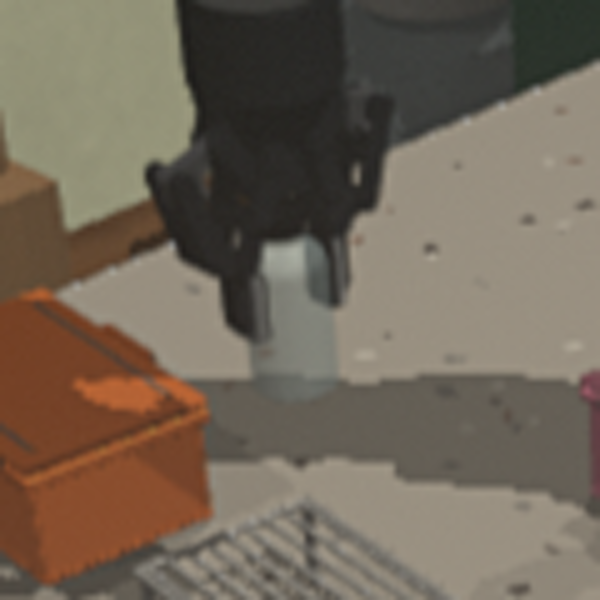

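Emit:
{"name": "send_rows", "arguments": {"deltas": [{"grip": 0.038,"dx": 0.004,"dy": 0,"dz": 0.01,"wx": 0,"wy": 0,"wz": 0},{"grip": 0.038,"dx": 0.007,"dy": 0,"dz": 0.018,"wx": 0,"wy": 0,"wz": 0},{"grip": 0.038,"dx": 0.01,"dy": 0,"dz": 0.025,"wx": 0,"wy": 0,"wz": 0},{"grip": 0.038,"dx": 0.012,"dy": 0,"dz": 0.03,"wx": 0,"wy": 0,"wz": 0},{"grip": 0.038,"dx": 0.012,"dy": 0,"dz": 0.03,"wx": 0,"wy": 0,"wz": 0},{"grip": 0.038,"dx": 0.012,"dy": 0,"dz": 0.03,"wx": 0,"wy": 0,"wz": 0},{"grip": 0.038,"dx": 0.012,"dy": 0,"dz": 0.03,"wx": 0,"wy": 0,"wz": 0},{"grip": 0.038,"dx": 0.012,"dy": 0,"dz": 0.03,"wx": 0,"wy": 0,"wz": 0},{"grip": 0.038,"dx": 0.012,"dy": 0,"dz": 0.03,"wx": 0,"wy": 0,"wz": 0},{"grip": 0.038,"dx": 0.012,"dy": 0,"dz": 0.03,"wx": 0,"wy": 0,"wz": 0},{"grip": 0.038,"dx": 0.012,"dy": 0,"dz": 0.03,"wx": 0,"wy": 0,"wz": 0},{"grip": 0.038,"dx": 0.012,"dy": 0,"dz": 0.03,"wx": 0,"wy": 0,"wz": 0},{"grip": 0.038,"dx": 0.012,"dy": 0,"dz": 0.03,"wx": 0,"wy": 0,"wz": 0},{"grip": 0.038,"dx": 0.012,"dy": 0,"dz": 0.03,"wx": 0,"wy": 0,"wz": 0},{"grip": 0.038,"dx": 0.012,"dy": 0,"dz": 0.03,"wx": 0,"wy": 0,"wz": 0},{"grip": 0.038,"dx": 0.012,"dy": 0,"dz": 0.03,"wx": 0,"wy": 0,"wz": 0},{"grip": 0.038,"dx": 0.005,"dy": 0,"dz": 0.016,"wx": 0,"wy": 0,"wz": 0},{"grip": 0.038,"dx": 0.002,"dy": 0,"dz": 0.01,"wx": 0,"wy": 0,"wz": 0},{"grip": 0.038,"dx": 0,"dy": 0,"dz": 0,"wx": 0,"wy": 0,"wz": 0},{"grip": 0.038,"dx": 0,"dy": 0,"dz": 0,"wx": 0,"wy": 0,"wz": 0}]}}

```text
time_s: 32.73
position: [0.6341, 0.0827, 0.2294]
eef_rot: [-90.1, 0.1, 0.2]
contact_force: [-0.3, -1.0, -2.8]
gripper_width: 0.497
```

Emit:
{"name": "send_rows", "arguments": {"deltas": [{"grip": 0.038,"dx": 0,"dy": 0,"dz": 0,"wx": 0,"wy": 0,"wz": 0},{"grip": 0.038,"dx": 0,"dy": 0,"dz": 0,"wx": 0,"wy": 0,"wz": 0},{"grip": 0.038,"dx": 0,"dy": 0,"dz": 0,"wx": 0,"wy": 0,"wz": 0}]}}

```text
time_s: 32.98
position: [0.6345, 0.0821, 0.2304]
eef_rot: [-90.0, -0.0, 0.1]
contact_force: [0.2, 0.5, -1.5]
gripper_width: 0.501
```

Emit:
{"name": "send_rows", "arguments": {"deltas": [{"grip": 0.038,"dx": 0.002,"dy": 0.01,"dz": 0.001,"wx": 0,"wy": 0,"wz": 0},{"grip": 0.038,"dx": 0,"dy": 0.02,"dz": 0,"wx": 0,"wy": 0,"wz": 0},{"grip": 0.038,"dx": 0,"dy": 0.024,"dz": 0,"wx": 0,"wy": 0,"wz": 0},{"grip": 0.038,"dx": 0,"dy": 0.024,"dz": 0,"wx": 0,"wy": 0,"wz": 0},{"grip": 0.038,"dx": 0,"dy": 0.024,"dz": 0,"wx": 0,"wy": 0,"wz": 0},{"grip": 0.038,"dx": 0,"dy": 0.024,"dz": 0,"wx": 0,"wy": 0,"wz": 0},{"grip": 0.038,"dx": 0,"dy": 0.02,"dz": 0,"wx": 0,"wy": 0,"wz": 0},{"grip": 0.038,"dx": 0,"dy": 0.013,"dz": 0,"wx": 0,"wy": 0,"wz": 0},{"grip": 0.038,"dx": 0,"dy": 0.006,"dz": 0,"wx": 0,"wy": 0,"wz": 0},{"grip": 0.038,"dx": 0,"dy": 0,"dz": 0,"wx": 0,"wy": 0,"wz": 0},{"grip": 0.038,"dx": 0,"dy": 0,"dz": 0,"wx": 0,"wy": 0,"wz": 0}]}}

```text
time_s: 33.9
position: [0.6372, 0.0845, 0.0657]
eef_rot: [-90.0, -0.0, 0.2]
contact_force: [0.8, 1.1, -1.1]
gripper_width: 0.504
```

Emit:
{"name": "send_rows", "arguments": {"deltas": [{"grip": 0.038,"dx": 0,"dy": 0.004,"dz": -0.001,"wx": 0,"wy": 0,"wz": 0},{"grip": 0.038,"dx": 0,"dy": 0.003,"dz": 0,"wx": 0,"wy": 0,"wz": 0},{"grip": 0.038,"dx": 0,"dy": 0.0015,"dz": 0,"wx": 0,"wy": 0,"wz": 0},{"grip": 0.038,"dx": 0,"dy": 0.001,"dz": 0,"wx": 0,"wy": 0,"wz": 0},{"grip": 0.038,"dx": 0,"dy": 0,"dz": 0,"wx": 0,"wy": 0,"wz": 0},{"grip": 0.038,"dx": 0,"dy": 0,"dz": 0,"wx": 0,"wy": 0,"wz": 0}]}}

```text
time_s: 34.4
position: [0.6368, 0.0839, 0.0558]
eef_rot: [-90.0, -0.0, 0.2]
contact_force: [-0.2, 0.2, -2.2]
gripper_width: 0.5
```

Emit:
{"name": "send_rows", "arguments": {"deltas": [{"grip": 0.038,"dx": 0,"dy": 0.0007,"dz": 0,"wx": 0,"wy": 0,"wz": 0},{"grip": 0.038,"dx": 0,"dy": 0.0005,"dz": 0,"wx": 0,"wy": 0,"wz": 0},{"grip": 0.038,"dx": 0,"dy": 0,"dz": 0,"wx": 0,"wy": 0,"wz": 0},{"grip": 0.038,"dx": 0,"dy": 0,"dz": 0,"wx": 0,"wy": 0,"wz": 0}]}}

```text
time_s: 34.73
position: [0.6369, 0.0839, 0.0556]
eef_rot: [-90.0, -0.0, 0.2]
contact_force: [-4.5, 0.7, 9.9]
gripper_width: 0.498
```

Emit:
{"name": "send_rows", "arguments": {"deltas": [{"grip": 0.044,"dx": 0,"dy": -0.0007,"dz": 0,"wx": 0,"wy": 0,"wz": 0},{"grip": 0.05,"dx": 0,"dy": 0,"dz": 0,"wx": 0,"wy": 0,"wz": 0},{"grip": 0.06,"dx": 0,"dy": 0,"dz": 0,"wx": 0,"wy": 0,"wz": 0},{"grip": 0.075,"dx": 0,"dy": 0,"dz": 0,"wx": 0,"wy": 0,"wz": 0},{"grip": 0.085,"dx": 0,"dy": 0,"dz": 0,"wx": 0,"wy": 0,"wz": 0},{"grip": 0.085,"dx": 0,"dy": 0,"dz": 0,"wx": 0,"wy": 0,"wz": 0},{"grip": 0.085,"dx": 0,"dy": -0.005,"dz": 0,"wx": 0,"wy": 0,"wz": 0},{"grip": 0.085,"dx": 0,"dy": -0.015,"dz": 0,"wx": 0,"wy": 0,"wz": 0},{"grip": 0.085,"dx": 0,"dy": -0.025,"dz": 0,"wx": 0,"wy": 0,"wz": 0},{"grip": 0.085,"dx": 0,"dy": -0.035,"dz": 0,"wx": 0,"wy": 0,"wz": 0},{"grip": 0.085,"dx": 0,"dy": -0.035,"dz": 0,"wx": 0,"wy": 0,"wz": 0},{"grip": 0.085,"dx": 0,"dy": -0.035,"dz": 0,"wx": 0,"wy": 0,"wz": 0},{"grip": 0.085,"dx": 0,"dy": -0.025,"dz": 0,"wx": 0,"wy": 0,"wz": 0},{"grip": 0.085,"dx": 0,"dy": -0.01,"dz": 0,"wx": 0,"wy": 0,"wz": 0},{"grip": 0.085,"dx": 0,"dy": 0,"dz": 0,"wx": 0,"wy": 0,"wz": 0},{"grip": 0.085,"dx": 0,"dy": 0,"dz": 0,"wx": 0,"wy": 0,"wz": 0}]}}

```text
time_s: 36.07
position: [0.6367, 0.0838, 0.2405]
eef_rot: [-90.0, -0.0, 0.2]
contact_force: [1.8, 1.6, 0.3]
gripper_width: 0.995
```

```bash
python3 - <<'E'
from h import *
o=ctrl.get_obs();print(o["time_s"],o["position"],o["gripper_width"],o["contact_force"])
im,c=snap("wrist","w21");im,c=snap("scene","s21");crop(im,240,280,480,460,"s21c",3.3)
E
```

```text
36.0667 [0.63668734 0.08380747 0.24047498] 0.9952890152046673 [1.76703862 1.64376308 0.32880471]
```

View pics/w21.png

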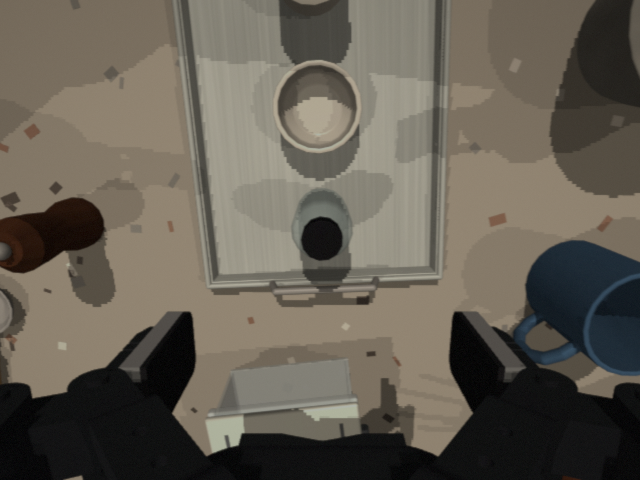

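View pics/s21c.png

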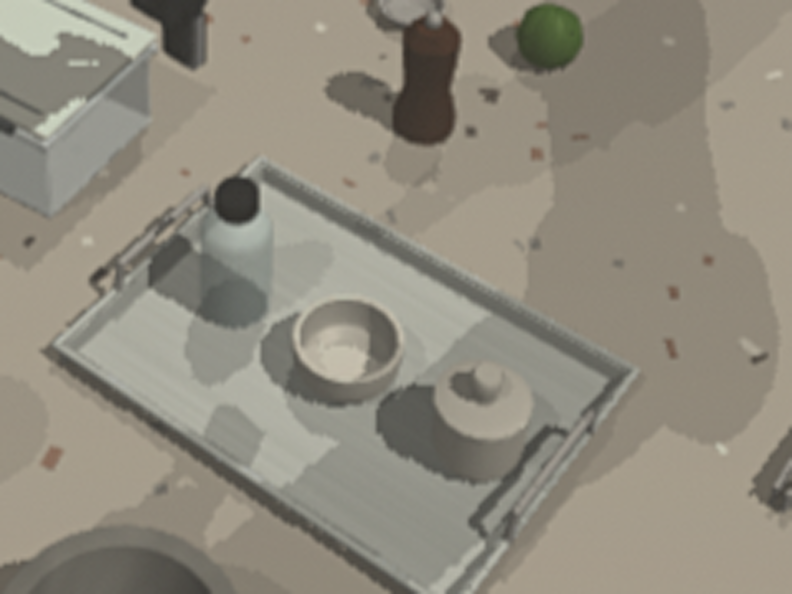

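```bash
python3 - <<'E'
from h import *
np.set_printoptions(precision=4,suppress=True)
c=imaging.calibration("wrist")
a=ray("wrist",(321.5,238),.101,c);b=ray("wrist",(317.2,107),.035,c);print(a,b,np.linalg.norm((a-b)[:2]))
E
```

```text
[0.6366 0.0854 0.101 ] [0.6331 0.167  0.035 ] 0.081657606381575
```

Emit:
{"name": "send_rows", "arguments": {"deltas": [{"grip": 0.085,"dx": -0.006,"dy": -0.005,"dz": 0.011,"wx": 0,"wy": 0,"wz": 0},{"grip": 0.085,"dx": -0.01,"dy": -0.005,"dz": 0.019,"wx": 0,"wy": 0,"wz": 0},{"grip": 0.085,"dx": -0.016,"dy": 0,"dz": 0.03,"wx": 0,"wy": 0,"wz": 0},{"grip": 0.085,"dx": -0.016,"dy": 0,"dz": 0.03,"wx": 0,"wy": 0,"wz": 0},{"grip": 0.085,"dx": -0.016,"dy": 0,"dz": 0.03,"wx": 0,"wy": 0,"wz": 0},{"grip": 0.085,"dx": -0.016,"dy": 0,"dz": 0.03,"wx": 0,"wy": 0,"wz": 0},{"grip": 0.085,"dx": -0.016,"dy": 0,"dz": 0.03,"wx": 0,"wy": 0,"wz": 0},{"grip": 0.085,"dx": -0.016,"dy": 0,"dz": 0.03,"wx": 0,"wy": 0,"wz": 0},{"grip": 0.085,"dx": -0.016,"dy": 0,"dz": 0.03,"wx": 0,"wy": 0,"wz": 0},{"grip": 0.085,"dx": -0.016,"dy": 0,"dz": 0.03,"wx": 0,"wy": 0,"wz": 0},{"grip": 0.085,"dx": -0.016,"dy": 0,"dz": 0.03,"wx": 0,"wy": 0,"wz": 0},{"grip": 0.085,"dx": -0.012,"dy": 0,"dz": 0.022,"wx": 0,"wy": 0,"wz": 0},{"grip": 0.085,"dx": -0.006,"dy": 0,"dz": 0.014,"wx": 0,"wy": 0,"wz": 0},{"grip": 0.085,"dx": 0,"dy": 0,"dz": 0,"wx": 0,"wy": 0,"wz": 0}]}}

```text
time_s: 37.33
position: [0.4545, 0.4226, 0.2483]
eef_rot: [-90.1, 0.1, 0.5]
contact_force: [-0.5, 0.1, -0.1]
gripper_width: 0.999
```

Emit:
{"name": "send_rows", "arguments": {"deltas": [{"grip": 0.085,"dx": 0,"dy": 0,"dz": 0,"wx": 0,"wy": -0.06,"wz": 0},{"grip": 0.085,"dx": 0,"dy": 0,"dz": 0,"wx": 0,"wy": -0.1,"wz": 0},{"grip": 0.085,"dx": 0,"dy": 0,"dz": 0,"wx": 0,"wy": -0.11,"wz": 0},{"grip": 0.085,"dx": 0,"dy": 0,"dz": 0,"wx": 0,"wy": -0.11,"wz": 0},{"grip": 0.085,"dx": 0,"dy": 0,"dz": 0,"wx": 0,"wy": -0.11,"wz": 0},{"grip": 0.085,"dx": 0,"dy": 0,"dz": 0,"wx": 0,"wy": -0.11,"wz": 0},{"grip": 0.085,"dx": 0,"dy": 0,"dz": 0,"wx": 0,"wy": -0.11,"wz": 0},{"grip": 0.085,"dx": 0,"dy": 0,"dz": 0,"wx": 0,"wy": -0.11,"wz": 0},{"grip": 0.085,"dx": 0,"dy": 0,"dz": 0,"wx": 0,"wy": -0.11,"wz": 0},{"grip": 0.085,"dx": 0,"dy": 0,"dz": 0,"wx": 0,"wy": -0.11,"wz": 0},{"grip": 0.085,"dx": 0,"dy": 0,"dz": 0,"wx": 0,"wy": -0.11,"wz": 0},{"grip": 0.085,"dx": 0,"dy": 0,"dz": 0,"wx": 0,"wy": -0.11,"wz": 0},{"grip": 0.085,"dx": 0,"dy": 0,"dz": 0,"wx": 0,"wy": -0.1,"wz": 0},{"grip": 0.085,"dx": 0,"dy": 0,"dz": 0,"wx": 0,"wy": -0.07,"wz": 0},{"grip": 0.085,"dx": 0,"dy": 0,"dz": 0,"wx": 0,"wy": 0,"wz": 0},{"grip": 0.085,"dx": 0,"dy": 0,"dz": 0,"wx": 0,"wy": 0,"wz": 0}]}}

```text
time_s: 38.67
position: [0.4582, 0.4176, 0.2495]
eef_rot: [-90.0, 0.1, 81.9]
contact_force: [-0.7, 0.4, 0.2]
gripper_width: 0.996
```

```bash
python3 - <<'E'
from h import *
o=ctrl.get_obs();print(o["time_s"],o["position"],o["eef_rot"],o["dq"].round(1))
im,c=snap("wrist","w22");print(proj("wrist",o["position"],c));np.save("c22.npy",c,allow_pickle=True)
E
```

```text
38.6667 [0.45823641 0.41759265 0.24952976] [-8.99885303e+01  6.81379426e-02  8.19087034e+01] [-0.6  0.1  0.2 -0.2 -0.2  0.  -1.2]
[321.92856375 343.88067548]
```

View pics/w22.png

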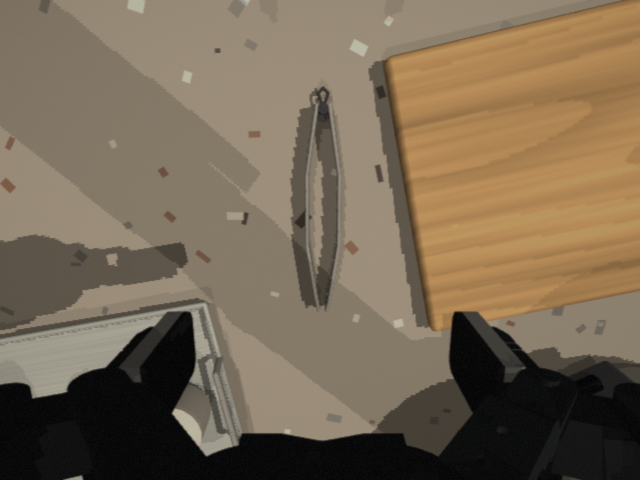

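```bash
python3 - <<'E'
from h import *
np.set_printoptions(precision=4,suppress=True)
c=np.load("c22.npy",allow_pickle=True).item()
a=ray("wrist",(322,88),.01,c);b=ray("wrist",(322.5,311),.009,c);d=b-a
print(a,b,(a+b)/2,np.linalg.norm(d),np.degrees(np.arctan2(d[1],d[0])))
# mid-section: outer arm edges
for v in(170,190,210,230): pass
l=ray("wrist",(307,195),.018,c);r=ray("wrist",(343,195),.018,c);print(l,r,(l+r)/2,np.linalg.norm(l-r))
im=cv2.imread("pics/w22.png");crop(im,260,75,390,325,"w22c",2.4)
E
```

```text
[0.3608 0.4311 0.01  ] [0.551  0.4044 0.009 ] [0.4559 0.4177 0.0095] 0.19206829401515074 -7.990543147929375
[0.4425 0.4069 0.018 ] [0.4467 0.4364 0.018 ] [0.4446 0.4217 0.018 ] 0.029866341895657855
```

View pics/w22c.png

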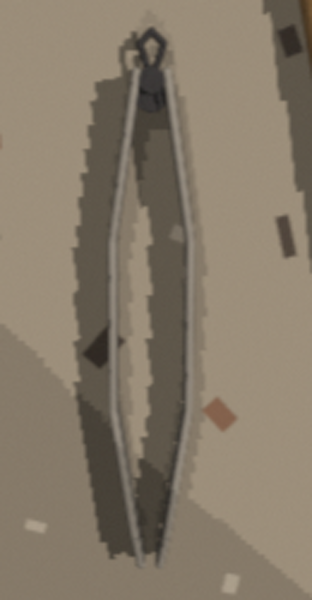

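Emit:
{"name": "send_rows", "arguments": {"deltas": [{"grip": 0.07,"dx": 0,"dy": 0.012,"dz": 0.001,"wx": 0,"wy": 0,"wz": 0},{"grip": 0.06,"dx": 0,"dy": 0.024,"dz": 0,"wx": 0,"wy": 0,"wz": 0},{"grip": 0.06,"dx": 0,"dy": 0.028,"dz": 0,"wx": 0,"wy": 0,"wz": 0},{"grip": 0.06,"dx": 0,"dy": 0.028,"dz": 0,"wx": 0,"wy": 0,"wz": 0},{"grip": 0.06,"dx": 0,"dy": 0.028,"dz": 0,"wx": 0,"wy": 0,"wz": 0},{"grip": 0.06,"dx": 0,"dy": 0.028,"dz": 0,"wx": 0,"wy": 0,"wz": 0},{"grip": 0.06,"dx": 0,"dy": 0.026,"dz": 0,"wx": 0,"wy": 0,"wz": 0},{"grip": 0.06,"dx": 0,"dy": 0.02,"dz": 0,"wx": 0,"wy": 0,"wz": 0},{"grip": 0.06,"dx": 0,"dy": 0.014,"dz": 0,"wx": 0,"wy": 0,"wz": 0},{"grip": 0.06,"dx": 0,"dy": 0.008,"dz": 0,"wx": 0,"wy": 0,"wz": 0},{"grip": 0.06,"dx": 0,"dy": 0,"dz": 0,"wx": 0,"wy": 0,"wz": 0},{"grip": 0.06,"dx": 0,"dy": 0,"dz": 0,"wx": 0,"wy": 0,"wz": 0}]}}

```text
time_s: 39.72
position: [0.4567, 0.4193, 0.0344]
eef_rot: [-90.0, -0.0, 82.1]
contact_force: [-0.0, -0.5, 1.0]
gripper_width: 0.699
```

```bash
python3 - <<'E'
from h import *
o=ctrl.get_obs();print(o["time_s"],o["position"],o["eef_rot"],o["gripper_width"],o["contact_force"])
im,c=snap("wrist","w23");print(proj("wrist",o["position"],c))
E
```

```text
39.7167 [0.45668892 0.41929396 0.03443683] [-9.00198171e+01 -4.72103134e-03  8.21315914e+01] 0.699023456520754 [-0.01427651 -0.54732577  1.03123898]
[321.95798687 343.89608716]
```

View pics/w23.png

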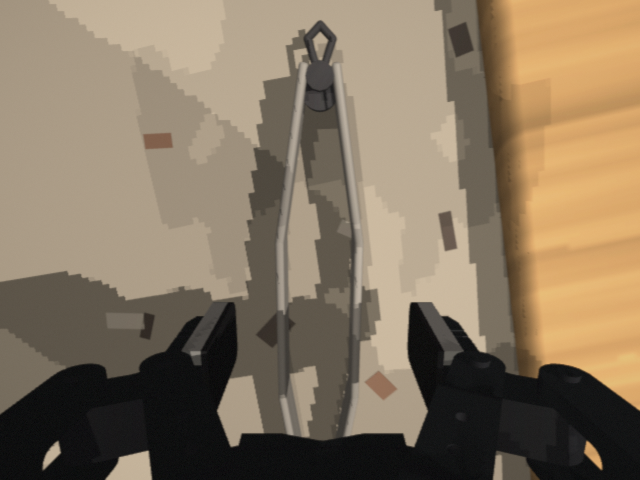

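```bash
python3 - <<'E'
from h import *
c=imaging.calibration("wrist")
a=ray("wrist",(318,236),.014,c);b=ray("wrist",(319,393),.014,c);h=ray("wrist",(320,22),.01,c);print(a,b,(a+b)/2,np.linalg.norm(a-b),h)
E
```

```text
[0.42716078 0.42242515 0.014     ] [0.48851371 0.41414906 0.014     ] [0.45783724 0.4182871  0.014     ] 0.06190860743404096 [0.36000833 0.43250497 0.01      ]
```

Emit:
{"name": "send_rows", "arguments": {"deltas": [{"grip": 0.06,"dx": -0.001,"dy": 0.005,"dz": -0.001,"wx": 0,"wy": 0,"wz": 0},{"grip": 0.06,"dx": 0,"dy": 0.004,"dz": 0,"wx": 0,"wy": 0,"wz": 0},{"grip": 0.055,"dx": 0,"dy": 0.0025,"dz": 0,"wx": 0,"wy": 0,"wz": 0},{"grip": 0.05,"dx": 0,"dy": 0,"dz": 0,"wx": 0,"wy": 0,"wz": 0},{"grip": 0.04,"dx": 0,"dy": 0,"dz": 0,"wx": 0,"wy": 0,"wz": 0},{"grip": 0.038,"dx": 0,"dy": 0,"dz": 0,"wx": 0,"wy": 0,"wz": 0},{"grip": 0.038,"dx": 0,"dy": 0,"dz": 0,"wx": 0,"wy": 0,"wz": 0}], "grip_force": 40}}

```text
time_s: 40.35
position: [0.4573, 0.4182, 0.0228]
eef_rot: [-90.0, -0.0, 82.2]
contact_force: [1.1, 1.3, 0.6]
gripper_width: 0.441
```

Emit:
{"name": "send_rows", "arguments": {"deltas": [{"grip": 0.032,"dx": 0,"dy": 0.001,"dz": 0,"wx": 0,"wy": 0,"wz": 0},{"grip": 0.024,"dx": 0,"dy": 0,"dz": 0,"wx": 0,"wy": 0,"wz": 0},{"grip": 0.024,"dx": 0,"dy": 0,"dz": 0,"wx": 0,"wy": 0,"wz": 0},{"grip": 0.024,"dx": 0,"dy": 0,"dz": 0,"wx": 0,"wy": 0,"wz": 0},{"grip": 0.024,"dx": 0,"dy": 0,"dz": 0,"wx": 0,"wy": 0,"wz": 0},{"grip": 0.024,"dx": 0,"dy": 0,"dz": 0,"wx": 0,"wy": 0,"wz": 0}]}}

```text
time_s: 40.85
position: [0.4574, 0.4183, 0.0218]
eef_rot: [-90.0, -0.0, 82.2]
contact_force: [0.1, 1.1, 2.8]
gripper_width: 0.343
```

Emit:
{"name": "send_rows", "arguments": {"deltas": [{"grip": 0.024,"dx": 0,"dy": -0.003,"dz": 0,"wx": 0,"wy": 0,"wz": 0},{"grip": 0.024,"dx": 0,"dy": -0.007,"dz": 0,"wx": 0,"wy": 0,"wz": 0},{"grip": 0.024,"dx": 0,"dy": -0.015,"dz": 0,"wx": 0,"wy": 0,"wz": 0},{"grip": 0.024,"dx": 0,"dy": -0.025,"dz": 0,"wx": 0,"wy": 0,"wz": 0},{"grip": 0.024,"dx": 0,"dy": -0.03,"dz": 0,"wx": 0,"wy": 0,"wz": 0},{"grip": 0.024,"dx": 0,"dy": -0.03,"dz": 0,"wx": 0,"wy": 0,"wz": 0},{"grip": 0.024,"dx": 0,"dy": -0.03,"dz": 0,"wx": 0,"wy": 0,"wz": 0},{"grip": 0.024,"dx": 0,"dy": -0.03,"dz": 0,"wx": 0,"wy": 0,"wz": 0},{"grip": 0.024,"dx": 0,"dy": -0.03,"dz": 0,"wx": 0,"wy": 0,"wz": 0},{"grip": 0.024,"dx": 0,"dy": -0.02,"dz": 0,"wx": 0,"wy": 0,"wz": 0},{"grip": 0.024,"dx": 0,"dy": -0.01,"dz": 0,"wx": 0,"wy": 0,"wz": 0},{"grip": 0.024,"dx": 0,"dy": 0,"dz": 0,"wx": 0,"wy": 0,"wz": 0}]}}

```text
time_s: 41.85
position: [0.4579, 0.4185, 0.254]
eef_rot: [-90.1, -0.2, 82.2]
contact_force: [0.4, -0.3, -1.1]
gripper_width: 0.339
```

```bash
python3 - <<'E'
from h import *
o=ctrl.get_obs();print(o["time_s"],o["position"],o["eef_rot"],o["gripper_width"],o["contact_force"])
im,c=snap("wrist","w24");im,c=snap("scene","s24");crop(im,400,200,600,350,"s24c",4)
E
```

```text
41.85 [0.45793257 0.41851877 0.25403961] [-90.09632113  -0.17483092  82.15373682] 0.3393125068136205 [ 0.41078706 -0.25712064 -1.09967642]
```

View pics/w24.png

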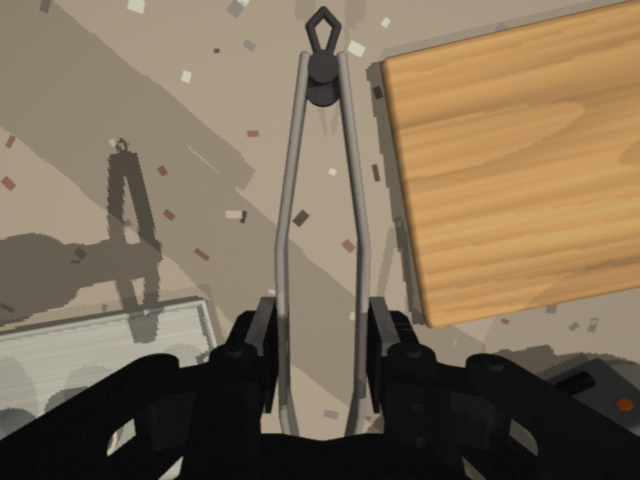

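View pics/s24c.png

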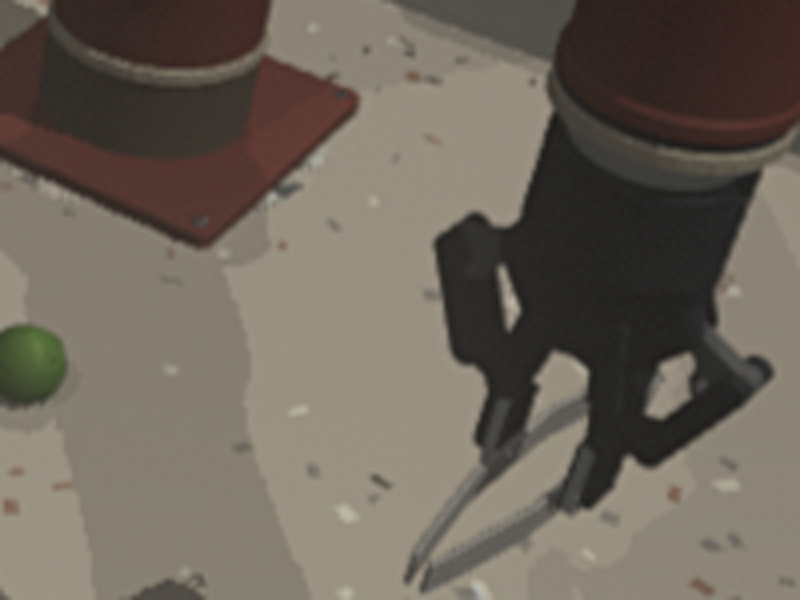

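Emit:
{"name": "send_rows", "arguments": {"deltas": [{"grip": 0.024,"dx": 0,"dy": 0,"dz": 0,"wx": 0,"wy": 0.05,"wz": 0},{"grip": 0.024,"dx": 0,"dy": 0,"dz": 0,"wx": 0,"wy": 0.08,"wz": 0},{"grip": 0.024,"dx": 0,"dy": 0,"dz": 0,"wx": 0,"wy": 0.1,"wz": 0},{"grip": 0.024,"dx": 0,"dy": 0,"dz": 0,"wx": 0,"wy": 0.1,"wz": 0},{"grip": 0.024,"dx": 0,"dy": 0,"dz": 0,"wx": 0,"wy": 0.1,"wz": 0},{"grip": 0.024,"dx": 0,"dy": 0,"dz": 0,"wx": 0,"wy": 0.1,"wz": 0},{"grip": 0.024,"dx": 0,"dy": 0,"dz": 0,"wx": 0,"wy": 0.1,"wz": 0},{"grip": 0.024,"dx": 0,"dy": 0,"dz": 0,"wx": 0,"wy": 0.1,"wz": 0},{"grip": 0.024,"dx": 0,"dy": 0,"dz": 0,"wx": 0,"wy": 0.1,"wz": 0},{"grip": 0.024,"dx": 0,"dy": 0,"dz": 0,"wx": 0,"wy": 0.1,"wz": 0},{"grip": 0.024,"dx": 0,"dy": 0,"dz": 0,"wx": 0,"wy": 0.1,"wz": 0},{"grip": 0.024,"dx": 0,"dy": 0,"dz": 0,"wx": 0,"wy": 0.1,"wz": 0},{"grip": 0.024,"dx": 0,"dy": 0,"dz": 0,"wx": 0,"wy": 0.1,"wz": 0},{"grip": 0.024,"dx": 0,"dy": 0,"dz": 0,"wx": 0,"wy": 0.08,"wz": 0},{"grip": 0.024,"dx": 0,"dy": 0,"dz": 0,"wx": 0,"wy": 0,"wz": 0},{"grip": 0.024,"dx": 0,"dy": 0,"dz": 0,"wx": 0,"wy": 0,"wz": 0}]}}

```text
time_s: 43.28
position: [0.4566, 0.4177, 0.2499]
eef_rot: [-90.1, 0.1, 7.3]
contact_force: [0.3, 0.0, -1.1]
gripper_width: 0.337
```

Emit:
{"name": "send_rows", "arguments": {"deltas": [{"grip": 0.024,"dx": 0.002,"dy": 0,"dz": -0.012,"wx": 0,"wy": 0,"wz": 0},{"grip": 0.024,"dx": 0.003,"dy": 0,"dz": -0.02,"wx": 0,"wy": 0,"wz": 0},{"grip": 0.024,"dx": 0.004,"dy": 0,"dz": -0.028,"wx": 0,"wy": 0,"wz": 0},{"grip": 0.024,"dx": 0.005,"dy": 0,"dz": -0.032,"wx": 0,"wy": 0,"wz": 0},{"grip": 0.024,"dx": 0.005,"dy": 0,"dz": -0.032,"wx": 0,"wy": 0,"wz": 0},{"grip": 0.024,"dx": 0.005,"dy": 0,"dz": -0.032,"wx": 0,"wy": 0,"wz": 0},{"grip": 0.024,"dx": 0.005,"dy": 0,"dz": -0.032,"wx": 0,"wy": 0,"wz": 0},{"grip": 0.024,"dx": 0.005,"dy": 0,"dz": -0.032,"wx": 0,"wy": 0,"wz": 0},{"grip": 0.024,"dx": 0.005,"dy": 0,"dz": -0.032,"wx": 0,"wy": 0,"wz": 0},{"grip": 0.024,"dx": 0.005,"dy": 0,"dz": -0.032,"wx": 0,"wy": 0,"wz": 0},{"grip": 0.024,"dx": 0.005,"dy": 0,"dz": -0.032,"wx": 0,"wy": 0,"wz": 0},{"grip": 0.024,"dx": 0.005,"dy": 0,"dz": -0.032,"wx": 0,"wy": 0,"wz": 0},{"grip": 0.024,"dx": 0.005,"dy": 0,"dz": -0.032,"wx": 0,"wy": 0,"wz": 0},{"grip": 0.024,"dx": 0.005,"dy": 0,"dz": -0.032,"wx": 0,"wy": 0,"wz": 0},{"grip": 0.024,"dx": 0.005,"dy": 0,"dz": -0.032,"wx": 0,"wy": 0,"wz": 0},{"grip": 0.024,"dx": 0.005,"dy": 0,"dz": -0.032,"wx": 0,"wy": 0,"wz": 0},{"grip": 0.024,"dx": 0.005,"dy": 0,"dz": -0.032,"wx": 0,"wy": 0,"wz": 0},{"grip": 0.024,"dx": 0.005,"dy": 0,"dz": -0.03,"wx": 0,"wy": 0,"wz": 0},{"grip": 0.024,"dx": 0.004,"dy": 0,"dz": -0.022,"wx": 0,"wy": 0,"wz": 0},{"grip": 0.024,"dx": 0.002,"dy": 0,"dz": -0.018,"wx": 0,"wy": 0,"wz": 0}]}}

```text
time_s: 44.95
position: [0.6167, -0.1494, 0.2517]
eef_rot: [-90.1, 0.0, 6.9]
contact_force: [0.1, 0.2, -0.8]
gripper_width: 0.337
```

Emit:
{"name": "send_rows", "arguments": {"deltas": [{"grip": 0.024,"dx": 0,"dy": 0,"dz": 0,"wx": 0,"wy": 0,"wz": 0},{"grip": 0.024,"dx": 0,"dy": 0,"dz": 0,"wx": 0,"wy": 0,"wz": 0},{"grip": 0.024,"dx": 0,"dy": 0,"dz": 0,"wx": 0,"wy": 0,"wz": 0}]}}

```text
time_s: 45.2
position: [0.6172, -0.145, 0.2516]
eef_rot: [-90.0, 0.0, 7.1]
contact_force: [0.8, 0.9, -0.7]
gripper_width: 0.338
```

```bash
python3 - <<'E'
from h import *
o=ctrl.get_obs();print(o["time_s"],o["position"],o["eef_rot"],o["gripper_width"],o["contact_force"])
im,c=snap("wrist","w25");np.save("c25.npy",c,allow_pickle=True)
E
```

```text
45.2 [ 0.61718206 -0.14498218  0.25156259] [-8.99665454e+01  1.36453725e-02  7.07980990e+00] 0.33809685124653155 [ 0.79805727  0.9417197  -0.69247685]
```

View pics/w25.png

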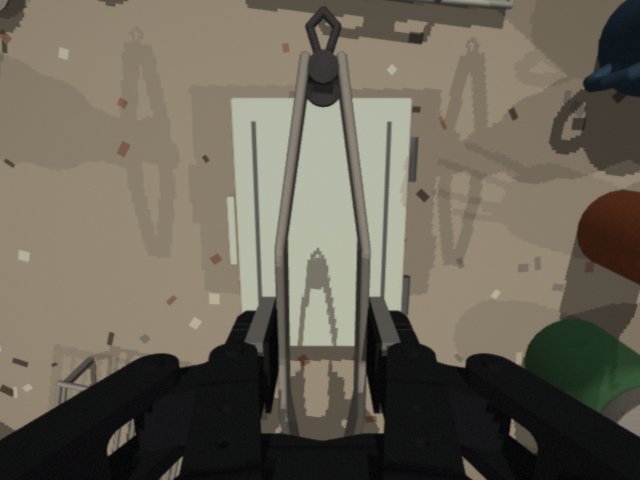

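```bash
python3 - <<'E'
from h import *
np.set_printoptions(precision=4,suppress=True)
c=np.load("c25.npy",allow_pickle=True).item()
R=lambda u,v:ray("wrist",(u,v),.08,c)
a,b,l,r,m=R(233,99),R(411,98),R(242.5,290),R(404.5,250),R(320,346)
print(a,b,np.linalg.norm(a-b),m)
d=b-a;print("yaw short",np.degrees(np.arctan2(d[1],d[0])))
for g in(a-l,b-r):print("yaw long",np.degrees(np.arctan2(-g[0],g[1])))
t=np.radians(7);ey=np.array([-np.sin(t),np.cos(t),0]);ex=np.array([np.cos(t),np.sin(t),0])
mid=(a+b)/2;L=(mid-m)@ey;print("len",L,"centre",mid-ey*L/2, "x-mid lower",)
im=cv2.imread("pics/w25.png");crop(im,220,80,440,370,"w25c",2)
E
```

```text
[ 0.5503 -0.0663  0.08  ] [ 0.6652 -0.0515  0.08  ] 0.11586837381252592 [ 0.6281 -0.2356  0.08  ]
yaw short 7.35070853834059
yaw long 6.9530118839803
yaw long 7.551853953443011
len 0.17786482068960355 centre [ 0.6186 -0.1471  0.08  ] x-mid lower
```

View pics/w25c.png

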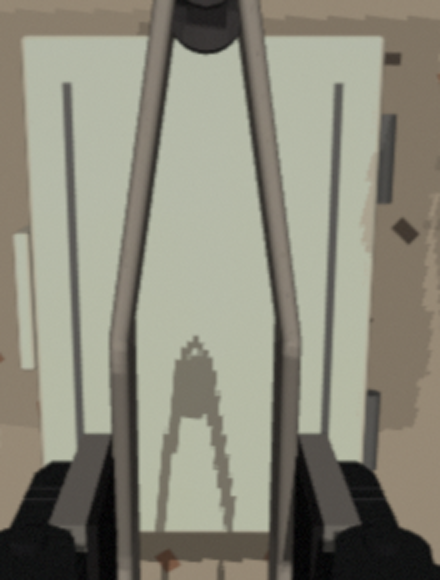

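Emit:
{"name": "send_rows", "arguments": {"deltas": [{"grip": 0.024,"dx": 0.001,"dy": 0.01,"dz": -0.002,"wx": 0,"wy": 0,"wz": 0},{"grip": 0.024,"dx": 0,"dy": 0.02,"dz": 0,"wx": 0,"wy": 0,"wz": 0},{"grip": 0.024,"dx": 0,"dy": 0.024,"dz": 0,"wx": 0,"wy": 0,"wz": 0},{"grip": 0.024,"dx": 0,"dy": 0.024,"dz": 0,"wx": 0,"wy": 0,"wz": 0},{"grip": 0.024,"dx": 0,"dy": 0.024,"dz": 0,"wx": 0,"wy": 0,"wz": 0},{"grip": 0.024,"dx": 0,"dy": 0.018,"dz": 0,"wx": 0,"wy": 0,"wz": 0},{"grip": 0.024,"dx": 0,"dy": 0.013,"dz": 0,"wx": 0,"wy": 0,"wz": 0},{"grip": 0.024,"dx": 0,"dy": 0.006,"dz": 0,"wx": 0,"wy": 0,"wz": 0},{"grip": 0.024,"dx": 0,"dy": 0,"dz": 0,"wx": 0,"wy": 0,"wz": 0},{"grip": 0.024,"dx": 0,"dy": 0,"dz": 0,"wx": 0,"wy": 0,"wz": 0}]}}

```text
time_s: 46.08
position: [0.6196, -0.1461, 0.1131]
eef_rot: [-90.0, -0.0, 7.1]
contact_force: [-0.0, 0.2, -0.1]
gripper_width: 0.341
```

Emit:
{"name": "send_rows", "arguments": {"deltas": [{"grip": 0.024,"dx": 0,"dy": 0.004,"dz": -0.0005,"wx": 0,"wy": 0,"wz": 0},{"grip": 0.024,"dx": 0,"dy": 0.003,"dz": 0,"wx": 0,"wy": 0,"wz": 0},{"grip": 0.024,"dx": 0,"dy": 0.002,"dz": 0,"wx": 0,"wy": 0,"wz": 0},{"grip": 0.024,"dx": 0,"dy": 0.001,"dz": 0,"wx": 0,"wy": 0,"wz": 0},{"grip": 0.024,"dx": 0,"dy": 0,"dz": 0,"wx": 0,"wy": 0,"wz": 0},{"grip": 0.024,"dx": 0,"dy": 0,"dz": 0,"wx": 0,"wy": 0,"wz": 0}]}}

```text
time_s: 46.58
position: [0.6194, -0.1467, 0.1027]
eef_rot: [-90.0, -0.0, 7.1]
contact_force: [0.4, -0.7, -0.6]
gripper_width: 0.341
```

Emit:
{"name": "send_rows", "arguments": {"deltas": [{"grip": 0.024,"dx": 0,"dy": 0.0007,"dz": 0,"wx": 0,"wy": 0,"wz": 0},{"grip": 0.024,"dx": 0,"dy": 0.0005,"dz": 0,"wx": 0,"wy": 0,"wz": 0},{"grip": 0.024,"dx": 0,"dy": 0,"dz": 0,"wx": 0,"wy": 0,"wz": 0},{"grip": 0.024,"dx": 0,"dy": 0,"dz": 0,"wx": 0,"wy": 0,"wz": 0}]}}

```text
time_s: 46.92
position: [0.6195, -0.1468, 0.1018]
eef_rot: [-90.0, -0.0, 7.1]
contact_force: [-1.8, -0.6, 3.1]
gripper_width: 0.34
```

Emit:
{"name": "send_rows", "arguments": {"deltas": [{"grip": 0.03,"dx": 0,"dy": 0,"dz": 0,"wx": 0,"wy": 0,"wz": 0},{"grip": 0.036,"dx": 0,"dy": 0,"dz": 0,"wx": 0,"wy": 0,"wz": 0},{"grip": 0.045,"dx": 0,"dy": 0,"dz": 0,"wx": 0,"wy": 0,"wz": 0},{"grip": 0.055,"dx": 0,"dy": 0,"dz": 0,"wx": 0,"wy": 0,"wz": 0},{"grip": 0.065,"dx": 0,"dy": 0,"dz": 0,"wx": 0,"wy": 0,"wz": 0},{"grip": 0.065,"dx": 0,"dy": -0.005,"dz": 0,"wx": 0,"wy": 0,"wz": 0},{"grip": 0.065,"dx": 0,"dy": -0.015,"dz": 0,"wx": 0,"wy": 0,"wz": 0},{"grip": 0.065,"dx": 0,"dy": -0.025,"dz": 0,"wx": 0,"wy": 0,"wz": 0},{"grip": 0.065,"dx": 0,"dy": -0.035,"dz": 0,"wx": 0,"wy": 0,"wz": 0},{"grip": 0.065,"dx": 0,"dy": -0.035,"dz": 0,"wx": 0,"wy": 0,"wz": 0},{"grip": 0.065,"dx": 0,"dy": -0.035,"dz": 0,"wx": 0,"wy": 0,"wz": 0},{"grip": 0.065,"dx": 0,"dy": -0.03,"dz": 0,"wx": 0,"wy": 0,"wz": 0},{"grip": 0.065,"dx": 0,"dy": -0.02,"dz": 0,"wx": 0,"wy": 0,"wz": 0},{"grip": 0.065,"dx": 0,"dy": -0.01,"dz": 0,"wx": 0,"wy": 0,"wz": 0},{"grip": 0.065,"dx": 0,"dy": 0,"dz": 0,"wx": 0,"wy": 0,"wz": 0},{"grip": 0.065,"dx": 0,"dy": 0,"dz": 0,"wx": 0,"wy": 0,"wz": 0}]}}

```text
time_s: 48.25
position: [0.6192, -0.1467, 0.3112]
eef_rot: [-90.0, -0.0, 7.1]
contact_force: [0.5, 0.7, -1.1]
gripper_width: 0.76
```

```bash
python3 - <<'E'
from h import *
o=ctrl.get_obs();print(o["time_s"],o["position"],o["eef_rot"],o["gripper_width"],o["contact_force"])
im,c=snap("wrist","w26");im,c=snap("scene","s26");im,c=snap("top","t26");crop(im,140,100,400,250,"t26c",3)
E
```

```text
48.25 [ 0.61920093 -0.14669003  0.31121497] [-8.99944845e+01 -3.93619952e-03  7.10097278e+00] 0.7598381801014701 [ 0.50563847  0.66747396 -1.10397033]
```

View pics/w26.png

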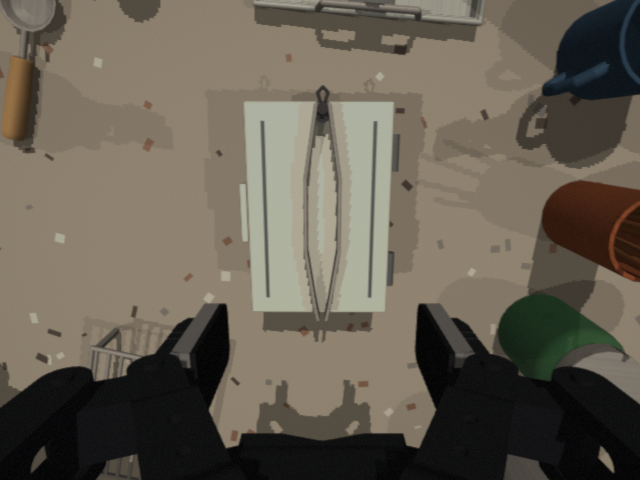

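View pics/s26.png

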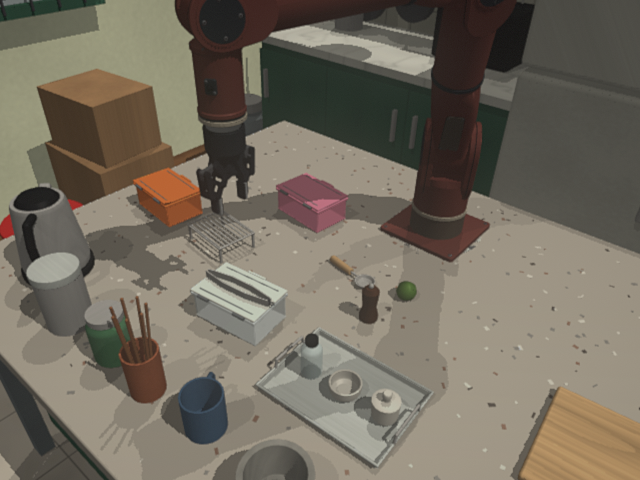

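View pics/t26c.png

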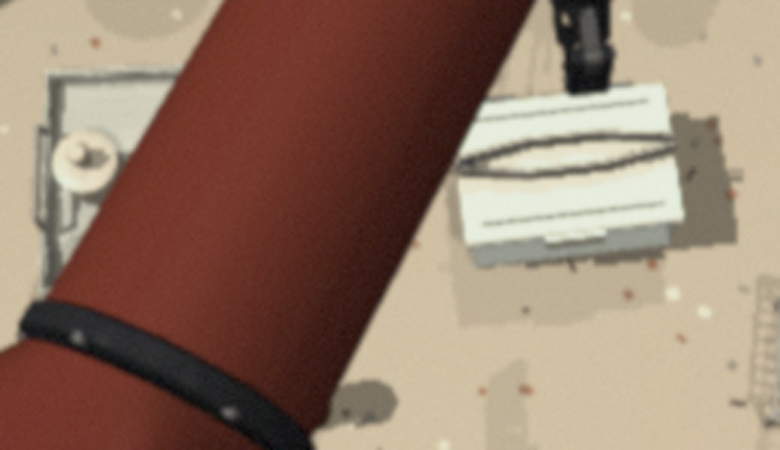

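The wrist view shows the tongs centred along the white lid: they span u 306–340 at mid-length on a lid spanning 249–390, with the ends overhanging evenly. The scene view shows the bottle (311,355), wide bowl (345,385) and lidded narrow bowl (386,405) upright in line on the tray. The mill at (370,302) is still standing. I'm handing in.

```bash
python3 - <<'E'
from h import *
im=cv2.imread("pics/s26.png");crop(im,180,240,440,460,"s26c",3)
print(order.sign_off(),ctrl.get_obs()["time_s"])
E
```

```text
the job is handed in; nothing more can be done
the job is handed in; nothing more can be done
```

View pics/s26c.png

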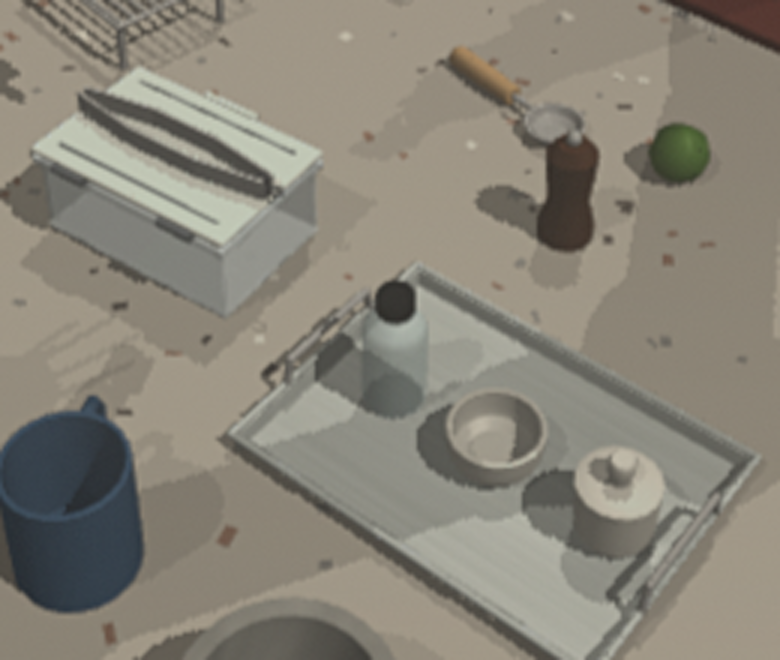

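The supper setting is laid as asked and handed in at about 48 s of the 128 s. I worked in this order: wide bowl, narrow bowl, lid, bottle, tongs. Each was lowered until light contact was felt (at most about 10 N) and then released. Sign-off gave no verdict, so the checks below are my own measurements.

- **Tray:** the last pictures show the bottle, wide bowl and lidded narrow bowl all upright in one line.
    - The wide bowl measured about 3–4 mm left of the tray's centre, so I spaced the other two from where it actually stood.
    - The narrow bowl's centre is 90 mm from the wide bowl's, a gap of about 30 mm. The lid sits flush.
    - The bottle's gap came out between 27 and 30 mm: the wrist picture says 27, the arm's own position about 30.
- **Tongs:** they lie flat and lengthwise on the white tub's lid, about 1–2 mm off its middle line, with both ends overhanging slightly.
- **Pepper mill:** it is still standing, and none of the look-alikes were touched.
- **Disagreement:** the top camera differed from the wrist camera and the arm by 3–5 mm, so I relied on the wrist camera and the arm's position. In the last top view the arm hid most of the tray, so the tray checks rest on the wrist and scene pictures.

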